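Lever the drill bushes out of the rail jig, gauge and sort them

ROBOT

A 6-joint arm with a two-finger parallel gripper is mounted at the origin on the work surface. World frame = base frame: x ahead of the robot, y to its left, z up, the work surface at z = 0. Lengths are in m, angles in rad, forces in N, time in s.
With the tool pointing down it reaches from about 0.35 to 0.85 m from the base axis. Payload 8.1 kg.
Tool frame: the origin (TCP) lies at the very end of the fingers, on their centre line; the grasp point (between the pads) lies robot.grip_point_offset behind it (robot.grip_point_offset is the distance from the TCP to the grasp point, in m); z points along the fingers, y is the line along which they close (so a half turn about z gives the same grasp; the last joint's range is limited). The gripper opens to 93 mm and grips with 3 to 60 N. Pads are 15 mm wide; open, the fingers measure 128 mm over their backs; the gripper's body (75 mm by 188 mm) begins 65 mm behind the grasp point.
Start: joints at [-1.243, 0.13, 1.488, -0, 1.523, -0.085], TCP at [0.241, -0.55, 0.219] pointing down, gripper open.
Joint ranges: [-2.96, 2.96], [-0.89, 2.26], [0.02, 2.5], [-1.34, 4.48], [0, 2.73], [-2.66, 2.66]. Speed limits (rad/s): [2.39, 2.39, 2.79, 3.14, 3.14, 3.14].

INTERFACE

Orientations are given as a rotation vector (axis times angle).
In Python, from plant import robot, eyes gives the robot as it stands. The module is installed in compiled form; this text tells all that it offers.
- The arm moves only by the tool apply_moves, never from a script. Its argument "steps" is one flat list of numbers, 7 for each row, row after row: the shift along the tool's x, y, z in units of 30 mm (1.0 is 30 mm), then the turn, a rotation vector about the tool's x, y, z in units of 6 degrees (1.0 is 6 degrees), then the opening in per cent of the stroke, from 0 (shut) to 100 (fully open). In form: [dx, dy, dz, ax, ay, az, fingers, dx, dy, dz, ax, ay, az, fingers, ...]. A call has 1 to 12 rows; each row shifts and turns the commanded pose from where the row before left it, along the tool's axes as they then stand; what a row does not reach is not made up. A row lasts 1/12 s, in which the tool goes at most 41.7 mm and 7.16 degrees, less where a joint would pass 70% of its speed; a pose out of reach is approached as far as the arm can. A call is refused whole if a number of a shift passes 1 or a number of a turn 1, either way. A call with a gripper value outside its range is refused whole. The fingers move at their own pace and stop on an object; "grip_force" is the grip in N (left out, the last holds). Time passes only in rows, so rows that do not move let the fingers close. It gives the time, the measured TCP pose, the force, the opening and the grip force at its end, in the units of the state.
- robot.read_state(): the state, without advancing time (a new reading comes with each control period).
- eyes.read_camera(name): name is "scene" or "top"; returns the picture (480x640x3 uint8, red, green, blue); there is no depth.
- eyes.calibration(name): a dict with "K" (3x3 intrinsics, pixels), "k1" (the pictures are not rectified: a ray, as slopes to the right and down, at radius r is drawn at 1 + k1 r^2 times it, then the intrinsics apply), "R" (3x3) and "t" (3): a world point X has camera coordinates R X + t. Camera axes: x right, y down, z forward; pixel columns grow to the right and rows downward; lengths in m; the calibration is good to about 2 mm. A picture is of the moment at which its call begins. calibration takes no time and is no camera call.
- robot.close_job(): hands the job in; it is judged then, once.
Trained networks look in the newest picture that a camera, given by its name, has taken for a name from the list of things; names that differ only in an ending like _2 or _b are one class to them, and where a whole thing is asked for, a point or a joint stands for the part that bears it (a point fixed in the world has none). Each returns a list of dicts, best first, with "conf" (0 to 1); they miss things now and then, are a little off and sometimes report something else, mostly with a low value. They report only what shows in the picture. A call takes as long as a camera call. They do not tell look-alikes from the thing itself.
- eyes.search_frame(camera, thing): "rect" ([left, top, width, height] in pixels, round what is visible of it).
- eyes.place_of(camera, thing): "xy" ([column, row] in pixels: a listed point, or the origin of a listed thing).
The state is a dict: "t": time; "q": joint angles; "dq": joint speeds; "joint_torque": joint torques, N m; "tool_pos": TCP position; "orientation": TCP orientation; "force": force on the tool from outside, world axes, zero at the start; "wrist_torque": the same for the moment, N m; "opening": finger opening in m; "gripper_force": force on a finger pad.
Only numpy, scipy, OpenCV 4.12 (cv2) and the standard library are available. Lean on these libraries where they do the work, as an engineer would, in place of code of your own. Each camera call takes 0.05 s, during which the arm holds its last target. There are 200 camera calls.

TASK

Service the drill jig: lever every bush in it loose with the pry bar, resting the bar on the jig's fulcrum rail, and lay the bar back flat on its rubber mat. Sort the bushes with the stepped gauge pin: one that slides right down to the block is worn and goes in the round tin, one that is stopped at the step is still good and must stand head up in the wooden tray. Do not push aside or knock over the sofa legs and the glue bottle at the back.

Things in the scene. Friction and masses are not known exactly. Their poses are not given: they have to be found in the camera images.
- jig: Drill jig for sofa rails, fixed: plywood base, posts and a beech rail under an aluminium bush plate 126 (x) by 290 (y) mm, 46 thick, top face 96 mm above the table. Origin on the table below the middle of a row of four bush stations, 70 mm apart along y (at y -105, -35, 35, 105 mm; x = 0). Plate from x -78 to +48 mm. Pry slots open to -x. A tight bush's head is flush and cannot be gripped.
- station0 (a point): Centre of the bush station at y -105 mm of the jig, on the top face; axes as the jig's. Bore for the shank, pocket 6 mm deep for the head. On its -x side a straight open pry slot, 23 mm wide (y), 19 deep, from the bore to the fulcrum rail at x = -58 mm: it leaves a gap 13 mm high under the head's edge (at x -19; the shank's side is at x -11).
- station1 (a point): The same for the station at y -35 mm of the jig. A station may be empty.
- station2 (a point): The same for the station at y 35 mm of the jig. A station may be empty.
- station3 (a point): The same for the station at y 105 mm of the jig. A station may be empty.
- fulcrum (a point): Middle of the fulcrum rail, on its top: a half-round steel rod, 10 mm diameter, along the jig's y over the whole plate at the outer (-x) ends of the slots, its axis 3 mm below the top face, so 2 mm proud of it. Axes as the jig's.
- bush_a: Headed steel drill bush: shank 22 mm diameter, 36 long, grooved near its lower end, head on top 38 mm diameter, 6 thick; 120 g; shank's bore 14 mm (worn) or 9.5 (good), mouth alike. Origin: centre of the lower end, z to the head. Origin 54 mm above the table when tight: spring balls in the groove hold it with about 20 N; raised 6 mm they snap below it and it stays up loose at about 64 mm, to be lifted out by its head.
- bush_b: As bush_a. Any bush may be absent (None), stand at any station, and be worn or good.
- bush_c: As bush_a. Any bush may be absent (None), stand at any station, and be worn or good.
- bush_d: As bush_a. Any bush may be absent (None), stand at any station, and be worn or good.
- prybar: Pry bar, 225 mm long, 240 g: a wooden handle 120 long (x -60 to +60), 20 wide (y), 22 high, and a straight flat steel blade 16 wide and 4 thick that runs on to its tip at x = +165 mm. Undersides of handle and blade are one plane. Origin at the middle of the handle's length, on its underside; x towards the tip, z up. Centre of mass about x = +27 mm. Lies on the mat at the start, tip roughly away from the robot.
- mat: Black rubber tool mat, 290 (x) by 130 (y) mm, 4 thick, fixed. Origin at the centre of its underside.
- gauge: Wear gauge, fixed: a wooden block 80 by 80 mm, 15 high, with an upright stepped steel pin in the middle. Origin at the centre of the block's underside. Pin 11 mm diameter from the block's top up to 41 mm above the table, a cone (the step) from 41 to 44, then a nose 7.5 mm diameter up to 72, tapered over its last 3 mm. A good bush is stopped by the step with its lower end about 42 mm above the table; a worn one goes down to the block, 15 mm above the table.
- tray: Shallow open wooden tray, 150 (x) by 110 (y) mm outside, 22 high, walls and floor 6 thick, fixed. Origin at the centre of its underside.
- tin: Open round steel tin, 108 mm outside diameter, 102 inside, 70 high, floor 4 thick, fixed. Origin at the centre of its underside.
- leg0: Turned beech sofa leg standing on the table, 62 mm diameter, 110 high with a 32 mm steel stud on top. Origin at the centre of its underside. To be left alone.
- leg1: Turned beech sofa leg standing on the table, 62 mm diameter, 110 high with a 32 mm steel stud on top. Origin at the centre of its underside. To be left alone.
- leg2: Turned beech sofa leg standing on the table, 62 mm diameter, 110 high with a 32 mm steel stud on top. Origin at the centre of its underside. To be left alone.
- glue: White bottle of wood glue, 60 mm diameter, 170 high, standing. Origin at the centre of its underside. To be left alone.
There are look-alikes about, which are no part of the job. Leave any blue or red look-alike of the bush_b alone.

How it is judged:
On the way, in this order (a step that is already met when the one before it is completed fails the run):
1. a bush is raised in the jig by the pry bar, the bar bearing on the jig (((z of bush_a in the frame of jig above 0.0555 m and contact force between prybar and bush_a above 1 N and contact force between prybar and jig above 1 N) or (z of bush_b in the frame of jig above 0.0555 m and contact force between prybar and bush_b above 1 N and contact force between prybar and jig above 1 N) or (z of bush_c in the frame of jig above 0.0555 m and contact force between prybar and bush_c above 1 N and contact force between prybar and jig above 1 N) or (z of bush_d in the frame of jig above 0.0555 m and contact force between prybar and bush_d above 1 N and contact force between prybar and jig above 1 N))), for 0.05 s.
2. every bush stands loose in the jig (5 mm up or more) or is out of it ((z of bush_a in the frame of jig above 0.0605 m or horizontal distance between bush_a and jig above 0.16 m) and (z of bush_b in the frame of jig above 0.0605 m or horizontal distance between bush_b and jig above 0.16 m) and (z of bush_c in the frame of jig above 0.0605 m or horizontal distance between bush_c and jig above 0.16 m) and (z of bush_d in the frame of jig above 0.0605 m or horizontal distance between bush_d and jig above 0.16 m)), for 0.2 s.
3. a bush is on the gauge pin, at the step or below (((horizontal distance between bush_a and gauge below 0.004 m and z of bush_a in the frame of gauge between 0.01 and 0.05 m) or (horizontal distance between bush_b and gauge below 0.004 m and z of bush_b in the frame of gauge between 0.01 and 0.05 m) or (horizontal distance between bush_c and gauge below 0.004 m and z of bush_c in the frame of gauge between 0.01 and 0.05 m) or (horizontal distance between bush_d and gauge below 0.004 m and z of bush_d in the frame of gauge between 0.01 and 0.05 m))), for 0.1 s.
At the end, for the whole second after the job is handed in: Worn bushes (14 mm bore) lie in the tin, below its rim; good ones (9.5 mm bore) stand upright (within 0.25 rad) on the tray's floor, their axes within its walls; the pry bar lies flat on the mat, the middle of its handle within 75 mm (along) and 55 mm (across) of the mat's centre; all at rest (horizontal distance between each of bush_a, bush_c and tin below 0.05 m and z of each of bush_a, bush_c in the frame of tin below 0.06 m and linear speed of each of bush_a, bush_b, bush_c, bush_d, prybar below 0.03 m/s and x of bush_b in the frame of tray between -0.066 and 0.066 m and y of bush_b in the frame of tray between -0.046 and 0.046 m and z of each of bush_b, bush_d in the frame of tray below 0.014 m and angle between each of bush_b, bush_d's own z axis and vertical below 0.25 rad and x of bush_d in the frame of tray between -0.066 and 0.066 m and y of bush_d in the frame of tray between -0.046 and 0.046 m and x of prybar in the frame of mat between -0.075 and 0.075 m and y of prybar in the frame of mat between -0.055 and 0.055 m and z of prybar in the frame of mat below 0.012 m and angle between prybar's own z axis and vertical below 0.15 rad); the robot touches nothing.
It fails at once if a sofa leg or the glue bottle is pushed more than 40 mm or knocked over (distance of any of leg0, leg1, leg2, glue from where it was at the start of the episode above 0.04 m or angle between any of leg0, leg1, leg2, glue's own z axis and vertical above 0.5 rad).
Of bush_a, bush_b, bush_c, bush_d only 3 to 4 are there at a start; the rules pass over those that are not, and their reading is None.
At some moment in a run one of prybar may be knocked a few centimetres aside while the robot is not near it.
It also fails if it takes over 210 s, if anything falls off the work surface, if the arm or the gripper's body presses on something with over 40 N, if the wrist force passes 120 N, or if a joint passes its speed limit or range.

## Working session

There is one attempt and no reset: what is moved stays moved. The work goes in short steps, Python scripts to look and compute and a tool call to move; the robot and the scene stay as the last step left them, time stands still between calls to the robot, and variables do not carry over. Pictures are saved under pics/ and viewed, at most 14 in all, crops included, and the job is handed in when it is done.

Besides the shell and the picture viewer there is one more tool, called after "Call:" by a JSON object that holds its "method" and its "body", one argument or row to a line. apply_moves: Moves the arm, as the interface text tells. Its arguments: {"type":"object","properties":{"steps":{"type":"array"},"grip_force":{"type":"number"}},"required":["steps"]}

```bash
mkdir -p pics; cat > h.py <<'E'
import numpy as np, cv2
from plant import robot, eyes
from scipy.spatial.transform import Rotation as Ro
def snap(cam,fn=None,crop=None,scale=1):
    im=eyes.read_camera(cam)
    if fn: save(im,fn,crop,scale)
    return im
def save(im,fn,crop=None,scale=1):
    o=im[:,:,::-1]
    if crop: o=o[crop[1]:crop[3],crop[0]:crop[2]]
    if scale!=1: o=cv2.resize(o,None,fx=scale,fy=scale,interpolation=cv2.INTER_CUBIC)
    cv2.imwrite('pics/'+fn,o)
def ray(cam,uv):
    c=eyes.calibration(cam);K,k1,R,t=[np.array(c[k]) for k in('K','k1','R','t')]
    d=np.linalg.solve(K,[uv[0],uv[1],1.]);d=d[:2]/d[2]
    s=d.copy()
    for _ in range(30): s=d/(1+k1*(s@s))
    w=R.T@np.array([s[0],s[1],1.]);return -R.T@t,w
def at(cam,uv,z):
    o,w=ray(cam,uv);return o+w*(z-o[2])/w[2]
def proj(cam,X):
    c=eyes.calibration(cam);K,k1,R,t=[np.array(c[k]) for k in('K','k1','R','t')]
    p=R@np.array(X,float)+t;s=p[:2]/p[2];s=s*(1+k1*(s@s));return (K@[s[0],s[1],1])[:2]
def st():
    s=robot.read_state();R=Ro.from_rotvec(s['orientation']).as_matrix()
    print('t',round(s['t'],2),'pos',np.round(s['tool_pos'],4),'F',np.round(s['force'],1),'op',round(s['opening'],4),'gf',round(s['gripper_force'],1));print('R',np.round(R,3).tolist());return s,R
E
cat > a.py <<'E'
from h import *
s,R=st();print(robot.grip_point_offset)
for c in('top','scene'):
    snap(c,c+'0.png')
    k=eyes.calibration(c);R=np.array(k['R']);print(c,'cam at',np.round(-R.T@k['t'],3),np.round(k['K'],1).tolist(),k['k1'])
H=dict(jig=0,station0=.096,station1=.096,station2=.096,station3=.096,fulcrum=.098,bush_a=.054,prybar=.004,mat=0,gauge=0,tray=0,tin=0,leg0=0,glue=0)
for c in('top','scene'):
    for n,z in H.items():
        print(c,n,[(round(d['conf'],2),np.round(d['xy']).astype(int).tolist(),np.round(at(c,d['xy'],z)[:2],3).tolist()) for d in eyes.place_of(c,n)[:6]])
E
python3 a.py
```

```text
t 0.0 pos [ 0.2405 -0.549   0.2176] F [ 0.6 -0.6  0.5] op 0.0929 gf 0.0
R [[0.916, 0.401, -0.001], [0.401, -0.916, 0.002], [0.0, -0.002, -1.0]]
0.0188
top cam at [ 0.457 -0.005  1.099] [[507.9, 0.0, 319.6], [0.0, 507.9, 241.7], [0.0, 0.0, 1.0]] -0.12317417748702408
scene cam at [1.281 0.279 0.726] [[462.5, 0.0, 313.9], [0.0, 462.5, 231.9], [0.0, 0.0, 1.0]] -0.06995583376794794
top jig [(0.85, [318, 227], [0.631, -0.009])]
top station0 [(0.91, [268, 221], [0.628, 0.09]), (0.89, [304, 220], [0.63, 0.019]), (0.75, [368, 217], [0.635, -0.109]), (0.7, [336, 220], [0.629, -0.046]), (0.63, [478, 289], [0.488, -0.327]), (0.57, [322, 248], [0.572, -0.018])]
top station1 [(0.91, [268, 221], [0.628, 0.09]), (0.89, [304, 220], [0.63, 0.019]), (0.75, [368, 217], [0.635, -0.109]), (0.7, [336, 220], [0.629, -0.046]), (0.63, [478, 289], [0.488, -0.327]), (0.57, [322, 248], [0.572, -0.018])]
top station2 [(0.91, [268, 221], [0.628, 0.09]), (0.89, [304, 220], [0.63, 0.019]), (0.75, [368, 217], [0.635, -0.109]), (0.7, [336, 220], [0.629, -0.046]), (0.63, [478, 289], [0.488, -0.327]), (0.57, [322, 248],
[... 1891 characters left out ...]
3]), (0.61, [342, 266], [0.627, 0.095]), (0.53, [320, 230], [0.536, 0.014]), (0.51, [314, 208], [0.467, -0.028])]
scene prybar [(0.92, [187, 188], [0.453, -0.401]), (0.44, [293, 273], [0.638, -0.01]), (0.24, [247, 243], [0.591, -0.147])]
scene mat [(0.91, [194, 200], [0.489, -0.357])]
scene gauge [(0.72, [420, 249], [0.45, 0.232])]
scene tray [(0.77, [455, 315], [0.62, 0.338])]
scene tin [(0.66, [490, 260], [0.425, 0.391]), (0.26, [317, 339], [0.779, 0.1])]
scene leg0 [(0.74, [302, 221], [0.46, -0.063]), (0.73, [319, 337], [0.773, 0.102]), (0.69, [229, 308], [0.776, -0.092]), (0.64, [272, 328], [0.786, 0.01]), (0.36, [310, 256], [0.57, 0.002])]
scene glue [(0.58, [371, 355], [0.775, 0.206])]
```

View pics/top0.png

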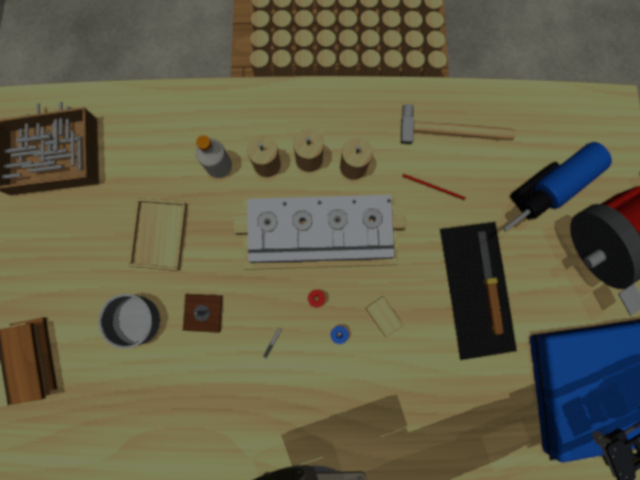

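View pics/scene0.png

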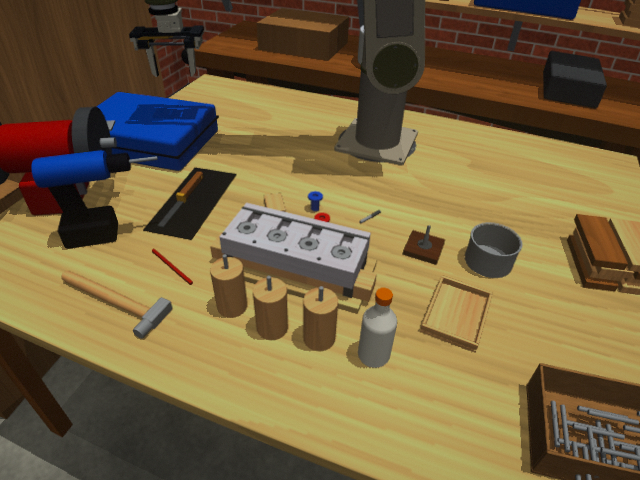

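```bash
python3 - <<'E'
import cv2,numpy as np
t=cv2.imread('pics/top0.png');s=cv2.imread('pics/scene0.png')
a=cv2.resize(t[190:260,240:400],None,fx=4.8,fy=4.0,interpolation=cv2.INTER_CUBIC)
b=cv2.resize(s[210:280,215:375],None,fx=4.8,fy=4.0,interpolation=cv2.INTER_CUBIC)
cv2.imwrite('pics/jig0.png',np.vstack([a,b]))
E
```

```text
(no output)
```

View pics/jig0.png

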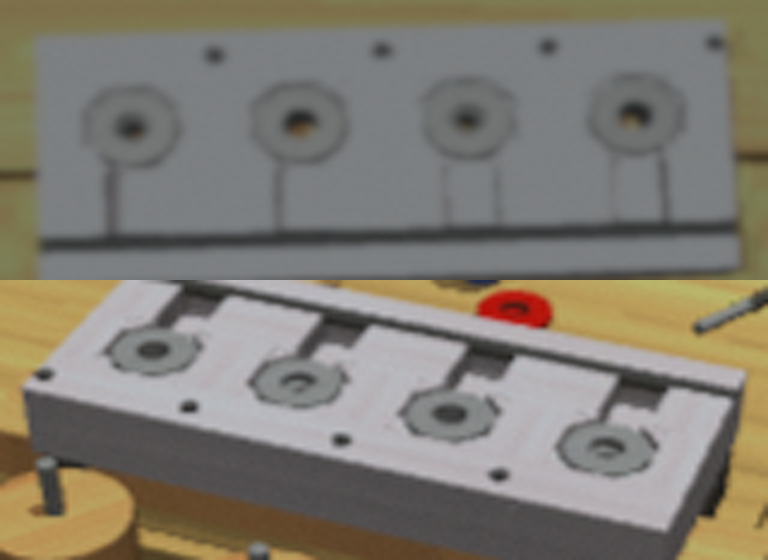

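Top view: the jig is at (320,228) with bushes in all four stations at (267,221), (303,220), (337,219) and (372,218). The pry bar lies on the mat with its tip near (483,232) and its handle end near (498,333). The gauge is at (202,313), the tin at (131,321) and the tray at (160,235). The loose red bush (317,298) and blue bush (340,334) are look-alikes: wrong colour and not in the jig, so I leave them alone.

Next I'll measure the bar, jig plate and gauge pin more precisely.

```bash
cat >> h.py <<'E'
def tri(uvt,uvs):
    (o1,w1),(o2,w2)=ray('top',uvt),ray('scene',uvs)
    A=np.stack([w1,-w2],1);s=np.linalg.lstsq(A,o2-o1,rcond=None)[0]
    p,q=o1+w1*s[0],o2+w2*s[1];return (p+q)/2,np.linalg.norm(p-q)
def bar(im=None):
    """handle by colour, in the top picture -> rear/front of handle at mid height, bar axis"""
    im=snap('top') if im is None else im
    hsv=cv2.cvtColor(im,cv2.COLOR_RGB2HSV)
    m=cv2.inRange(hsv,(5,110,60),(20,255,255));m[:, :430]=0;m[:200]=0;m[380:]=0;m[:,535:]=0
    n,l,s,c=cv2.connectedComponentsWithStats(m);i=1+np.argmax(s[1:,4])
    ys,xs=np.where(l==i);P=np.array([at('top',(x,y),.026)[:2] for x,y in zip(xs,ys)])
    (cx,cy),(w,h),a=cv2.minAreaRect((P*1000).astype(np.float32))
    d=np.linalg.svd(P-P.mean(0),full_matrices=False)[2][0];d=d*np.sign(d[0])
    print('bar c',np.round(P.mean(0),4),'size mm',w,h,'yaw',np.arctan2(d[1],d[0]),'n',s[i].tolist())
E
python3 - <<'E'
from h import *
T=snap('top');S=snap('scene');bar(T)
g=cv2.cvtColor(T,cv2.COLOR_RGB2HSV)
m=((g[:,:,1]<40)&(g[:,:,2]>90)).astype(np.uint8);m[:190]=0;m[275:]=0;m[:,:240]=0;m[:,402:]=0
m=cv2.morphologyEx(m,cv2.MORPH_CLOSE,np.ones((9,9)))
ys,xs=np.where(m);P=np.array([at('top',(x,y),.096)[:2] for x,y in zip(xs,ys)])
(cx,cy),(w,h),a=cv2.minAreaRect((P*1000).astype(np.float32));print('plate',cx,cy,w,h,a,len(xs))
# bore darkness centroids -> heads by hough at high res
gr=cv2.cvtColor(T,cv2.COLOR_RGB2GRAY)[195:255,240:400];gr=cv2.resize(gr,None,fx=6,fy=6,interpolation=cv2.INTER_CUBIC)
c=cv2.HoughCircles(cv2.GaussianBlur(gr,(0,0),3),cv2.HOUGH_GRADIENT,1.5,120,param1=60,param2=25,minRadius=45,maxRadius=75)
for x,y,r in sorted(c[0].tolist()):print('head',np.round(at('top',(240+(x+.5)/6-.5,195+(y+.5)/6-.5),.096)[:2],4),r/6)
save(np.hstack([cv2.resize(T[285:345,170:230],(400,400),interpolation=2),cv2.resize(S[215:275,390:450],(400,400),interpolation=2)]),'gauge0.png')
E
```

```text
bar c [ 0.4497 -0.3867] size mm 107.52562713623047 20.19807243347168 yaw 0.11768688937527448 n [487, 283, 16, 51, 437]Traceback (most recent call last):
  File "<stdin>", line 6, in <module>
  File "h.py", line 20, in at
    o,w=ray(cam,uv);return o+w*(z-o[2])/w[2]
        ~~~^^^^^^^^
  File "h.py", line 14, in ray
    c=eyes.calibration(cam);K,k1,R,t=[np.array(c[k]) for k in('K','k1','R','t')]
ValueError: time passes only in moves, steps and waits
```

```bash
cat > calsave.py <<'E'
from plant import robot, eyes
import pickle
pickle.dump({n:eyes.calibration(n) for n in('top','scene')},open('cal.pkl','wb'))
E
python3 calsave.py; sed -i "s/eyes.calibration(cam)/CAL[cam]/; 2a import pickle; CAL=pickle.load(open('cal.pkl','rb'))" h.py
python3 - <<'E'
from h import *
T=snap('top');S=snap('scene');bar(T)
g=cv2.cvtColor(T,cv2.COLOR_RGB2HSV)
m=((g[:,:,1]<40)&(g[:,:,2]>90)).astype(np.uint8);m[:190]=0;m[275:]=0;m[:,:240]=0;m[:,402:]=0
m=cv2.morphologyEx(m,cv2.MORPH_CLOSE,np.ones((9,9)))
ys,xs=np.where(m);P=np.array([at('top',(x,y),.096)[:2] for x,y in zip(xs,ys)])
(cx,cy),(w,h),a=cv2.minAreaRect((P*1000).astype(np.float32));print('plate',cx,cy,w,h,a,len(xs))
gr=cv2.cvtColor(T,cv2.COLOR_RGB2GRAY)[195:255,240:400];gr=cv2.resize(gr,None,fx=6,fy=6,interpolation=cv2.INTER_CUBIC)
c=cv2.HoughCircles(cv2.GaussianBlur(gr,(0,0),3),cv2.HOUGH_GRADIENT,1.5,120,param1=60,param2=25,minRadius=45,maxRadius=75)
for x,y,r in sorted(c[0].tolist()):print('head',np.round(at('top',(240+(x+.5)/6-.5,195+(y+.5)/6-.5),.096)[:2],4),r/6)
save(np.hstack([cv2.resize(T[285:345,170:230],(400,400),interpolation=2),cv2.resize(S[215:275,390:450],(400,400),interpolation=2)]),'gauge0.png')
E
```

```text
bar c [ 0.4501 -0.3867] size mm 107.7877197265625 20.19807243347168 yaw 0.11361606240796146 n [487, 283, 16, 51, 442]
plate 614.1485595703125 -12.633102416992188 127.29471588134766 291.1934814453125 1.4088104963302612 9125Traceback (most recent call last):
  File "<stdin>", line 10, in <module>
TypeError: 'NoneType' object is not subscriptable
```

```bash
python3 - <<'E'
from h import *
T=snap('top');S=snap('scene')
for uv,z in (((483,232),.008),((490.5,279),.026),((499,334),.026)): print(np.round(at('top',uv,z),4))
save(np.hstack([cv2.resize(T[285:345,170:230],(300,300),interpolation=2),cv2.resize(S[215:275,390:450],(300,300),interpolation=2),cv2.resize(T[220:345,465:515],(120,300),interpolation=2)]),'gauge0.png')
E
```

```text
[ 0.6165 -0.3731  0.008 ]
[ 0.512 -0.379  0.026]
[ 0.3946 -0.3933  0.026 ]
```

View pics/gauge0.png

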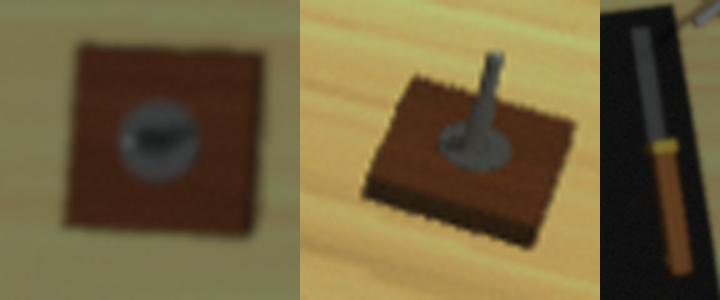

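```bash
python3 - <<'E'
from h import *
f=lambda x,y,ox,oy:(ox+(x+.5)/5-.5,oy+(y+.5)/5-.5)
print('disc top',at('top',f(160,141,170,285),.016),'block top',at('top',f(165,140,170,285),.015),'tip top',at('top',f(128,142,170,285),.071))
print('disc scene',at('scene',f(175,148,390,215),.016),'tip scene',at('scene',f(194,56,390,215),.071))
for c in('top','scene'):
  snap(c);print(c,'tin',[(d['conf'],np.round(np.array(d['rect'])),) for d in eyes.search_frame(c,'tin')[:1]],'tray',[(d['conf'],np.round(np.array(d['rect'])),) for d in eyes.search_frame(c,'tray')[:1]])
E
```

```text
disc top [0.44430736 0.23906258 0.016     ] block top [0.44472544 0.2371399  0.015     ] tip top [0.44449745 0.23974175 0.071     ]
disc scene [0.44875895 0.23911417 0.016     ] tip scene [0.44867212 0.23815231 0.071     ]
top tin [(0.59, array([ 98., 294.,  62.,  54.]))] tray [(0.92, array([127., 200.,  62.,  73.]))]
scene tin [(0.82, array([468., 222.,  54.,  56.]))] tray [(0.64, array([421., 275.,  70.,  78.]))]
```

Call:
{"method": "apply_moves", "body": {
  "steps": [0.967, -0.236, 0, 0, 0, 0, 60, 0.967, -0.236, 0, 0, 0, 0, 60, 0.967, -0.236, 0, 0, 0, 0, 60, 0.967, -0.236, 0, 0, 0, 0, 60, 0.967, -0.236, 0, 0, 0, 0, 60, 0.967, -0.236, 0, 0, 0, 0, 60, 0.967, -0.236, 0, 0, 0, 0, 60, 0.967, -0.236, 0, 0, 0, 0, 60, 0.967, -0.236, 0, 0, 0, 0, 60, 0, 0, 1, 0, 0, 0.96, 60, 0, 0, 1, 0, 0, 0.96, 60, 0, 0, 1, 0, 0, 0.96, 60],
  "grip_force": 50
}}

```text
t: 3.1
tool_pos: [0.4554, -0.3862, 0.1284]
orientation: [3.135, 0.169, 0.002]
force: [0.5, -1.1, 0.6]
opening: 0.0556
gripper_force: 0.0
```

Call:
{"method": "apply_moves", "body": {
  "steps": [0, 0, 0.8, 0, 0, 0, 60, 0, 0, 0, 0, 0, 0, 60, 0, 0, 0, 0, 0, 0, 60]
}}

```text
t: 3.35
tool_pos: [0.4534, -0.3855, 0.1034]
orientation: [-3.134, -0.176, 0.004]
force: [0.2, 0.5, 0.8]
opening: 0.0558
gripper_force: 0.0
```

```bash
python3 - <<'E'
from h import *
s,R=st();T=snap('top');
S=snap('scene');save(np.hstack([cv2.resize(T[215:350,430:550],None,fx=3,fy=3),cv2.resize(S[115:250,120:260],None,fx=3,fy=3)]),'grasp1.png')
print([np.round(proj(c,s['tool_pos'])) for c in('top','scene')])
for c in('top','scene'): print([(d['conf'],np.round(d['xy'])) for d in eyes.place_of(c,'prybar')[:2]])
E
```

```text
t 3.35 pos [ 0.4534 -0.3855  0.1034] F [0.2 0.5 0.8] op 0.0558 gf 0.0
R [[0.994, 0.112, -0.003], [0.112, -0.994, 0.003], [-0.002, -0.003, -1.0]]
[array([508., 306.]), array([186., 157.])]
[(0.55, array([321., 244.]))]
[(0.9, array([188., 188.]))]
```

View pics/grasp1.png

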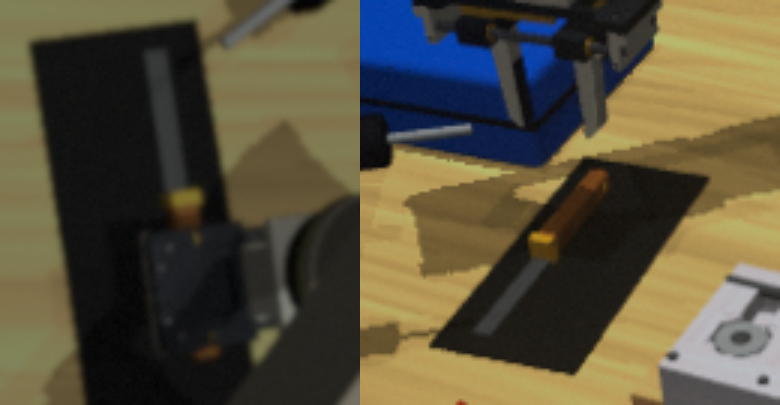

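Call:
{"method": "apply_moves", "body": {
  "steps": [0, 0, 0.8, 0, 0, 0, 60, 0, 0, 0.8, 0, 0, 0, 60, 0, 0, 0.8, 0, 0, 0, 60, 0, 0, 0.78, 0, 0, 0, 60, 0, 0, 0, 0, 0, 0, 60, 0, 0, 0, 0, 0, 0, 0, 0, 0, 0, 0, 0, 0, 0, 0, 0, 0, 0, 0, 0, 0, 0, 0, 0, 0, 0, 0, 0, 0, 0, 0, 0, 0, 0, 0, 0, 0, 0, 0, 0, 0, 0, 0, 0, 0, 0, 0, 0, 0],
  "grip_force": 55
}}

```text
t: 4.55
tool_pos: [0.455, -0.3875, 0.0105]
orientation: [3.135, 0.174, 0.002]
force: [-0.0, -1.1, 5.0]
opening: 0.0195
gripper_force: 55.0
```

```bash
cat > plan.py <<'E'
from h import *
import json,sys
JO=np.array([.6291,-.0122,0]);JY=.0246
def load():
    d=json.load(open('cmd.json'));return np.array(d['p']),np.array(d['R'])
def dump(p,R): json.dump(dict(p=list(map(float,p)),R=np.array(R).tolist()),open('cmd.json','w'))
def rows(wps,fing,maxu=.85):
    """straight legs to each (p,R); prints rounded rows in calls of <=12, stores the pose they lead to"""
    p,R=load();out=[]
    for P,Q,*mu in wps:
        m=mu[0] if mu else maxu
        rv=Ro.from_matrix(R.T@Q).as_rotvec();d=np.asarray(P)-p
        n=max(1,int(np.ceil(max(np.linalg.norm(d)/.03/m,np.linalg.norm(rv)/np.radians(6)/.9))))
        p0,R0=p.copy(),R.copy()
        for i in range(1,n+1):
            Pi=p0+d*i/n;Ri=R0@Ro.from_rotvec(rv*i/n).as_matrix()
            a=np.round(R.T@(Pi-p)/.03,3);b=np.round(Ro.from_matrix(R.T@Ri).as_rotvec()/np.radians(6),3)
            out.append([*a,*b,fing]);p=p+R@(a*.03);R=R@Ro.from_rotvec(b*np.radians(6)).as_matrix()
    dump(p,R)
    for i in range(0,len(out),12): print('CALL',str([float('%g'%v) for r in out[i:i+12] for v in r]).replace('.0,',',').replace('.0]',']'))
    print('rows',len(out),'-> p',np.round(p,4))
def down(yaw): # tool x at yaw, z down
    c,s=np.cos(yaw),np.sin(yaw);return np.array([[c,s,0],[s,-c,0],[0,0,-1.]])
CX,CZ=.001,.0056   # TCP in bar frame (x, z)
def barpose(st,th,xt=-.014,back=0.,clear=0.,dy=0.,cx=None):
    """TCP pose with the bar tangent on the rail at pitch th(deg), tip at jig x=xt, backed off along the bar"""
    th=np.radians(th);u=np.array([np.cos(th),0,-np.sin(th)]);n=np.array([np.sin(th),0,np.cos(th)])
    A=np.array([-.058,0,.093])+.005*n;L=(xt-A[0])/u[0]
    tip=A+u*(L-back)+n*clear;tcp=tip-u*(.165-(CX if cx is None else cx))+n*CZ
    tcp[1]+=-.105+.07*st+dy
    Z=Ro.from_euler('z',JY).as_matrix()
    return JO+Z@tcp, Z@np.stack([u,[0,-1,0],-n],1)
E
python3 - <<'E'
from plan import *
c,s=.112,0
dump([.4547,-.387,.0096],down(.112))
p,R=load()
P,Q=barpose(0,23,back=.07,clear=.01)
rows([(p+[0,0,.11],R),(P+[0,0,.03],Q)],0)
E
```

```text
CALL [0, 0, -0.733, 0, 0, 0, 0, 0, 0, -0.734, 0, 0, 0, 0, 0, 0, -0.733, 0, 0, 0, 0, 0, 0, -0.733, 0, 0, 0, 0, 0, 0, -0.734, 0, 0, 0, 0, -0.046, -0.744, -0.266, 0.014, -0.319, 0.069, 0, -0.059, -0.744, -0.264, 0.014, -0.319, 0.068, 0, -0.074, -0.744, -0.26, 0.014, -0.32, 0.069, 0, -0.088, -0.744, -0.257, 0.014, -0.319, 0.068, 0, -0.102, -0.743, -0.252, 0.014, -0.319, 0.069, 0, -0.115, -0.743, -0.248, 0.014, -0.319, 0.069, 0, -0.129, -0.743, -0.242, 0.014, -0.32, 0.068, 0]
CALL [-0.143, -0.742, -0.237, 0.014, -0.319, 0.069, 0, -0.155, -0.741, -0.23, 0.014, -0.319, 0.069, 0, -0.169, -0.74, -0.225, 0.014, -0.319, 0.068, 0, -0.181, -0.739, -0.217, 0.014, -0.32, 0.069, 0, -0.193, -0.739, -0.21, 0.014, -0.319, 0.068, 0]
rows 17 -> p [ 0.4085 -0.1227  0.2156]
```

```bash
sed -i 's/\/.03,3)/\/.03,2)/; s/radians(6),3)/radians(6),2)/' plan.py
python3 - <<'E'
from plan import *
dump([.4547,-.387,.0096],down(.112))
p,R=load()
P,Q=barpose(0,23,back=.07,clear=.01)
rows([(p+[0,0,.11],R),(P+[0,0,.03],Q)],0)
E
```

```text
CALL [0, 0, -0.73, 0, 0, 0, 0, 0, 0, -0.74, 0, 0, 0, 0, 0, 0, -0.73, 0, 0, 0, 0, 0, 0, -0.73, 0, 0, 0, 0, 0, 0, -0.74, 0, 0, 0, 0, -0.05, -0.74, -0.27, 0.01, -0.32, 0.07, 0, -0.06, -0.75, -0.26, 0.02, -0.32, 0.07, 0, -0.07, -0.74, -0.26, 0.01, -0.32, 0.07, 0, -0.09, -0.75, -0.26, 0.02, -0.32, 0.06, 0, -0.1, -0.74, -0.25, 0.01, -0.32, 0.07, 0, -0.11, -0.74, -0.25, 0.01, -0.32, 0.07, 0, -0.13, -0.74, -0.24, 0.02, -0.31, 0.07, 0]
CALL [-0.15, -0.75, -0.23, 0.01, -0.32, 0.07, 0, -0.15, -0.74, -0.23, 0.02, -0.32, 0.07, 0, -0.17, -0.74, -0.23, 0.01, -0.32, 0.07, 0, -0.18, -0.74, -0.22, 0.01, -0.32, 0.06, 0, -0.19, -0.74, -0.21, 0.02, -0.32, 0.07, 0]
rows 17 -> p [ 0.4086 -0.1225  0.2156]
```

Call:
{"method": "apply_moves", "body": {
  "steps": [0, 0, -0.73, 0, 0, 0, 0, 0, 0, -0.74, 0, 0, 0, 0, 0, 0, -0.73, 0, 0, 0, 0, 0, 0, -0.73, 0, 0, 0, 0, 0, 0, -0.74, 0, 0, 0, 0, -0.05, -0.74, -0.27, 0.01, -0.32, 0.07, 0, -0.06, -0.75, -0.26, 0.02, -0.32, 0.07, 0, -0.07, -0.74, -0.26, 0.01, -0.32, 0.07, 0, -0.09, -0.75, -0.26, 0.02, -0.32, 0.06, 0, -0.1, -0.74, -0.25, 0.01, -0.32, 0.07, 0, -0.11, -0.74, -0.25, 0.01, -0.32, 0.07, 0, -0.13, -0.74, -0.24, 0.02, -0.31, 0.07, 0]
}}

```text
t: 5.55
tool_pos: [0.427, -0.231, 0.1753]
orientation: [3.116, 0.094, -0.37]
force: [-0.1, 0.2, -2.5]
opening: 0.0197
gripper_force: 54.9
```

Call:
{"method": "apply_moves", "body": {
  "steps": [-0.15, -0.75, -0.23, 0.01, -0.32, 0.07, 0, -0.15, -0.74, -0.23, 0.02, -0.32, 0.07, 0, -0.17, -0.74, -0.23, 0.01, -0.32, 0.07, 0, -0.18, -0.74, -0.22, 0.01, -0.32, 0.06, 0, -0.19, -0.74, -0.21, 0.02, -0.32, 0.07, 0, 0, 0, 0, 0, 0, 0, 0, 0, 0, 0, 0, 0, 0, 0]
}}

```text
t: 6.13
tool_pos: [0.4086, -0.1212, 0.215]
orientation: [3.074, 0.041, -0.625]
force: [-0.7, -0.6, -2.6]
opening: 0.0192
gripper_force: 54.9
```

```bash
python3 - <<'E'
from plan import *
s,R=st();p,Rc=load();print('cmd',p,'dev deg',np.degrees(Ro.from_matrix(Rc.T@R).as_rotvec()))
tip=p+Rc@[.165-CX,0,CZ-.002]; print('tip exp',tip,[np.round(proj(c,tip),1) for c in('top','scene')])
T=snap('top');S=snap('scene')
save(np.hstack([cv2.resize(T[190:290,310:430],None,fx=3.3,fy=3.3,interpolation=2),cv2.resize(S[160:260,190:310],None,fx=3.3,fy=3.3,interpolation=2)]),'pry1.png')
E
```

```text
t 6.13 pos [ 0.4086 -0.1212  0.215 ] F [-0.7 -0.6 -2.6] op 0.0192 gf 54.9
R [[0.92, 0.026, -0.391], [0.025, -1.0, -0.01], [-0.391, -0.001, -0.921]]
cmd [ 0.40858786 -0.12253007  0.21563422] dev deg [-0.0217138   0.00105738 -0.08750709]
tip exp [ 0.55810349 -0.11879217  0.14825423] [array([376.4, 252.3]), array([260.5, 187.6])]
```

View pics/pry1.png

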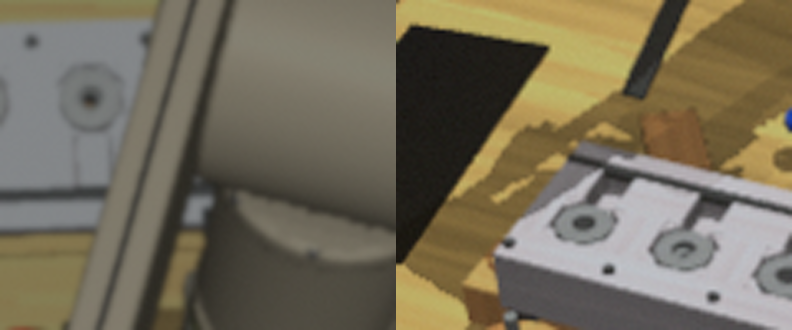

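```bash
python3 - <<'E'
from plan import *
p,Rc=load();tip=p+Rc@[.165-CX,0,CZ-.002]
uv=((633.5-396)/3.3+190-.3,95.5/3.3+160-.3);print(uv,'tip by scene',np.round(at('scene',uv,tip[2]),4),'exp',np.round(tip,4))
uv=((584.5-396)/3.3+190-.3,222.5/3.3+160-.3);print('st0 scene',np.round(at('scene',uv,.096),4),'mine',np.round(JO+Ro.from_euler('z',JY).apply([0,-.105,0]),4))
uv=(91/3.3+310-.3,97/3.3+190-.3);print('st0 top',np.round(at('top',uv,.096),4))
# bar direction in scene: point further up the blade
S=eyes.read_camera('scene');save(S[165:195,255:285].repeat(8,0).repeat(8,1),'tip.png')
E
```

```text
(261.669696969697, 188.63939393939393) tip by scene [ 0.5606 -0.1147  0.1483] exp [ 0.5581 -0.1188  0.1483]
st0 scene [ 0.6335 -0.1168  0.096 ] mine [ 0.6317 -0.1172  0.    ]
st0 top [ 0.6309 -0.0479  0.096 ]
```

```bash
sed -i 's/    return JO+Z@tcp, Z@np.stack(\[u,\[0,-1,0\],-n\],1)/    return JO+Z@tcp, Z@np.stack([u,[0,-1,0],-n],1)@Ro.from_euler("z",BY).as_matrix()/; s/^CX,CZ=.*/CX,CZ,BY=.001,.0056,.02/' plan.py
python3 - <<'E'
from plan import *
rows([(*barpose(0,23,back=.07,clear=.01),),(*barpose(0,23,back=.05,clear=.002),),(*barpose(0,23,clear=.002),.35)],0)
E
```

```text
CALL [0.19, 0, 0.46, -0, -0, 0.1, 0, 0.2, 0, 0.47, -0, -0, 0.09, 0, 0.66, -0.01, 0.26, -0, -0, 0, 0, 0.33, -0.01, 0, -0, -0, 0, 0, 0.34, -0, 0, -0, -0, 0, 0, 0.33, -0.01, 0, -0, -0, 0, 0, 0.34, -0.01, 0, -0, -0, 0, 0, 0.33, -0, 0, -0, -0, 0, 0]
rows 8 -> p [ 0.4698 -0.1212  0.1509]
```

Call:
{"method": "apply_moves", "body": {
  "steps": [0.19, 0, 0.46, 0, 0, 0.1, 0, 0.2, 0, 0.47, 0, 0, 0.09, 0, 0.66, -0.01, 0.26, 0, 0, 0, 0, 0.33, -0.01, 0, 0, 0, 0, 0, 0.34, 0, 0, 0, 0, 0, 0, 0, 0, 0, 0, 0, 0, 0]
}}

```text
t: 6.78
tool_pos: [0.4424, -0.1222, 0.1611]
orientation: [3.071, 0.005, -0.625]
force: [0.3, -0.4, -1.6]
opening: 0.0196
gripper_force: 54.9
```

```bash
python3 - <<'E'
from plan import *
s,R=st()
S=snap('scene');T=snap('top')
save(np.hstack([cv2.resize(T[190:290,310:430],None,fx=3.3,fy=3.3,interpolation=2),cv2.resize(S[170:250,210:310],None,fx=4,fy=4.125,interpolation=2)]),'pry2.png')
E
```

```text
t 6.78 pos [ 0.4424 -0.1222  0.1611] F [ 0.3 -0.4 -1.6] op 0.0196 gf 54.9
R [[0.92, 0.005, -0.391], [0.001, -1.0, -0.008], [-0.391, 0.007, -0.92]]
```

View pics/pry2.png

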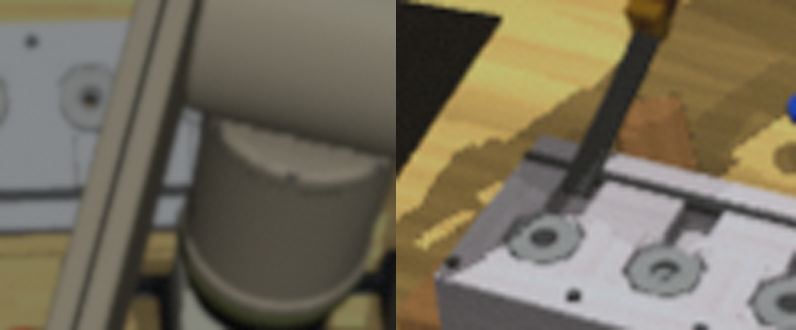

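The blade tip is in station 0's slot at crop (575,190) and points at the head at (545,237). I'll keep sliding in.

Call:
{"method": "apply_moves", "body": {
  "steps": [0.33, -0.01, 0, 0, 0, 0, 0, 0.34, -0.01, 0, 0, 0, 0, 0, 0.33, 0, 0, 0, 0, 0, 0, 0, 0, 0, 0, 0, 0, 0]
}}

```text
t: 7.22
tool_pos: [0.4697, -0.121, 0.1501]
orientation: [3.071, 0.006, -0.625]
force: [-0.3, 0.2, -1.5]
opening: 0.0195
gripper_force: 54.9
```

```bash
python3 - <<'E'
from plan import *
s,R=st()
rows([(*barpose(0,23,clear=.0005,xt=-.013),.3)]+[(*barpose(0,t,clear=-.0015,xt=-.013),.4) for t in(18,13,8)],0)
E
```

```text
t 7.22 pos [ 0.4697 -0.121   0.1501] F [-0.3  0.2 -1.5] op 0.0195 gf 54.9
R [[0.921, 0.005, -0.391], [0.002, -1.0, -0.009], [-0.391, 0.007, -0.921]]
CALL [0.04, -0, 0.05, -0, -0, 0, 0, -0.03, -0, 0.21, 0.01, 0.42, 0, 0, -0.03, -0, 0.2, 0, 0.41, 0, 0, -0.03, -0, 0.35, 0.02, 0.84, 0, 0, -0.02, -0, 0.35, 0.02, 0.83, 0, 0]
rows 5 -> p [ 0.457  -0.1215  0.1185]
```

Call:
{"method": "apply_moves", "body": {
  "steps": [0.04, 0, 0.05, 0, 0, 0, 0, -0.03, 0, 0.21, 0.01, 0.42, 0, 0, -0.03, 0, 0.2, 0, 0.41, 0, 0, -0.03, 0, 0.35, 0.02, 0.84, 0, 0, 0, 0, 0, 0, 0, 0, 0]
}}

```text
t: 7.63
tool_pos: [0.4611, -0.1214, 0.1286]
orientation: [3.117, 0.006, -0.334]
force: [15.1, -3.0, -2.7]
opening: 0.0197
gripper_force: 55.1
```

Call:
{"method": "apply_moves", "body": {
  "steps": [-0.02, 0, 0.35, 0.02, 0.83, 0, 0, 0, 0, 0, 0, 0, 0, 0]
}}

```text
t: 7.8
tool_pos: [0.4548, -0.1206, 0.1169]
orientation: [3.132, 0.006, -0.213]
force: [0.7, 1.1, 1.3]
opening: 0.0196
gripper_force: 55.0
```

```bash
python3 - <<'E'
from plan import *
s,R=st();p,Rc=load();print(np.round(s['wrist_torque'],2),np.round(p-s['tool_pos'],4),np.degrees(Ro.from_matrix(Rc.T@R).as_rotvec()))
S=snap('scene');T=snap('top')
save(np.hstack([cv2.resize(T[190:290,310:430],None,fx=3.3,fy=3.3,interpolation=2),cv2.resize(S[170:250,210:310],None,fx=4,fy=4.125,interpolation=2)]),'pry3.png')
E
```

```text
t 7.8 pos [ 0.4548 -0.1206  0.1169] F [0.7 1.1 1.3] op 0.0196 gf 55.0
R [[0.991, 0.004, -0.136], [0.004, -1.0, -0.002], [-0.136, 0.002, -0.991]]
[ 0.21 -0.85  0.09] [ 0.0022 -0.0009  0.0015] [0.03343919 0.19885941 0.06455231]
```

View pics/pry3.png

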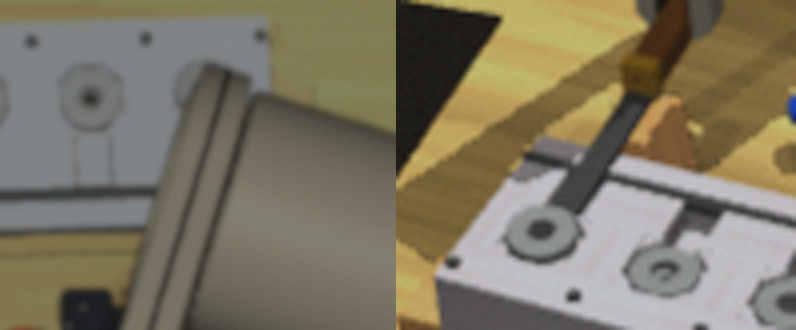

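Scene crop: the head at (542,232) now stands proud of the plate with its rim showing, so station 0 has risen. I'll lever slightly further, withdraw and go to station 1.

```bash
cat > nxt.py <<'E'
from plan import *
a=int(sys.argv[1]);b=a+1
w=[(*barpose(a,4,clear=-.001,xt=-.013),.4),(*barpose(a,10,clear=.001),.5),(*barpose(a,16,back=.03,clear=.004),.7),(*barpose(a,23,back=.055,clear=.015),)]
if b<4: w+=[(*barpose(b,23,back=.055,clear=.015),),(*barpose(b,23,back=.05,clear=.002),),(*barpose(b,23,clear=.002),.4)]
rows(w,0)
E
cat > pry.py <<'E'
from plan import *
b=int(sys.argv[1]);rows([(*barpose(b,23,clear=.0005,xt=-.013),.3)]+[(*barpose(b,t,clear=-.0015,xt=-.013),.4) for t in(18,13,8,4.5)],0)
E
python3 nxt.py 0; python3 pry.py 1
```

```text
CALL [-0.02, -0, 0.26, 0.01, 0.67, 0, 0, 0.02, -0, -0.24, -0.01, -0.5, 0, 0, 0, -0, -0.25, -0.01, -0.5, 0, 0, -0.45, 0.01, -0.31, -0.01, -0.5, 0, 0, -0.47, 0.01, -0.28, -0.01, -0.5, 0, 0, -0.32, 0, -0.53, -0.01, -0.59, 0, 0, -0.35, 0.01, -0.52, -0.01, -0.58, 0, 0, -0.02, -0.78, 0, -0, -0, 0, 0, -0.01, -0.78, 0, -0, -0, 0, 0, -0.02, -0.77, 0.01, -0, -0, 0, 0, 0.17, -0.01, 0.43, -0, -0, 0, 0, 0.33, -0.01, -0, -0, -0, 0, 0]
CALL [0.34, -0, -0, -0, -0, 0, 0, 0.33, -0.01, -0, -0, -0, 0, 0, 0.33, -0, -0, -0, -0, 0, 0, 0.34, -0.01, -0, -0, -0, 0, 0]
rows 16 -> p [ 0.4681 -0.0511  0.1508]
CALL [0.03, 0, 0.05, -0, -0, 0, 0, -0.02, 0, 0.21, 0.01, 0.42, 0, 0, -0.03, 0, 0.2, 0, 0.41, 0, 0, -0.04, 0, 0.35, 0.02, 0.84, 0, 0, -0.02, 0, 0.34, 0.02, 0.83, 0, 0, -0.01, 0, 0.25, 0.01, 0.58, 0, 0]
rows 6 -> p [ 0.4538 -0.0514  0.1114]
```

Call:
{"method": "apply_moves", "body": {
  "steps": [-0.02, 0, 0.26, 0.01, 0.67, 0, 0, 0.02, 0, -0.24, -0.01, -0.5, 0, 0, 0, 0, -0.25, -0.01, -0.5, 0, 0, -0.45, 0.01, -0.31, -0.01, -0.5, 0, 0, -0.47, 0.01, -0.28, -0.01, -0.5, 0, 0, -0.32, 0, -0.53, -0.01, -0.59, 0, 0, -0.35, 0.01, -0.52, -0.01, -0.58, 0, 0, -0.02, -0.78, 0, 0, 0, 0, 0, -0.01, -0.78, 0, 0, 0, 0, 0, -0.02, -0.77, 0.01, 0, 0, 0, 0, 0.17, -0.01, 0.43, 0, 0, 0, 0, 0.33, -0.01, 0, 0, 0, 0, 0]
}}

```text
t: 8.9
tool_pos: [0.4301, -0.0503, 0.1657]
orientation: [3.069, 0.009, -0.63]
force: [-0.9, -0.2, -2.2]
opening: 0.0195
gripper_force: 55.0
```

Call:
{"method": "apply_moves", "body": {
  "steps": [0.34, 0, 0, 0, 0, 0, 0, 0.33, -0.01, 0, 0, 0, 0, 0, 0.33, 0, 0, 0, 0, 0, 0, 0.34, -0.01, 0, 0, 0, 0, 0, 0, 0, 0, 0, 0, 0, 0]
}}

```text
t: 9.32
tool_pos: [0.4625, -0.0507, 0.1507]
orientation: [3.064, 0.005, -0.652]
force: [-26.0, -0.8, 12.0]
opening: 0.0194
gripper_force: 55.0
```

```bash
python3 - <<'E'
from plan import *
s,R=st()
S=snap('scene');T=snap('top')
save(np.hstack([cv2.resize(T[190:290,310:430],None,fx=3.3,fy=3.3,interpolation=2),cv2.resize(S[180:250,220:310],None,fx=4.4,fy=4.7,interpolation=2)]),'pry4.png')
E
```

```text
t 9.32 pos [ 0.4625 -0.0507  0.1507] F [-26.   -0.8  12. ] op 0.0194 gf 55.0
R [[0.913, 0.005, -0.407], [0.001, -1.0, -0.009], [-0.407, 0.008, -0.913]]Traceback (most recent call last):
  File "<stdin>", line 4, in <module>
    return _nx.concatenate(arrs, 1, dtype=dtype, casting=casting)
           ~~~~~~~~~~~~~~~^^^^^^^^^^^^^^^^^^^^^^^^^^^^^^^^^^^^^^^
ValueError: all the input array dimensions except for the concatenation axis must match exactly, but along dimension 0, the array at index 0 has size 330 and the array at index 1 has size 329
```

```bash
python3 - <<'E'
from plan import *
p,Rc=load();s,R=st()
S=snap('scene')
save(S,'pry4.png',(220,160,320,240),7)
pp=np.array(s['tool_pos'])
for k in(.165,.11,.0): print(k,np.round((proj('scene',pp+R@[k-CX,0,CZ-.004])-[220,160])*7,0))
E
```

```text
t 9.42 pos [ 0.4627 -0.0508  0.1511] F [-24.5  -0.4  10.9] op 0.0193 gf 55.0
R [[0.914, 0.005, -0.406], [0.001, -1.0, -0.009], [-0.406, 0.008, -0.914]]
0.165 [419. 514.]
0.11 [484. 362.]
0.0 [607.  76.]
```

View pics/pry4.png

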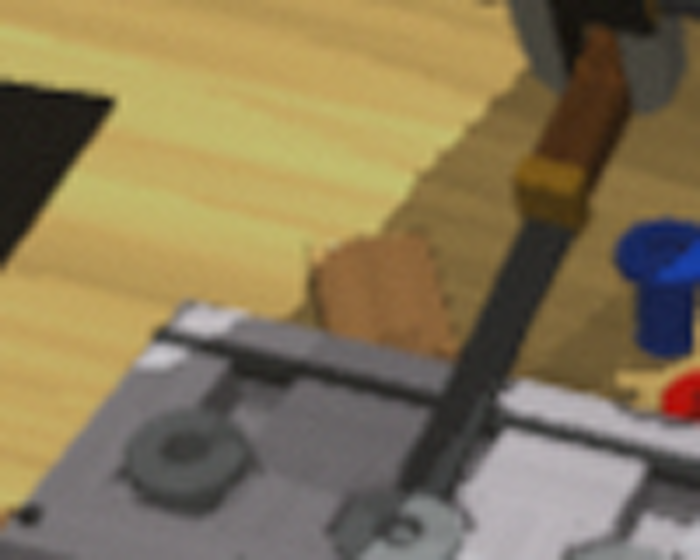

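The tip is in station 1's slot and stopped axially at about 28 N. From the ferrule position, the bar has slid roughly 5 mm forward in the grip, so the tip is probably against the shank. I'll back off by that amount and lever gently. The force will show whether the tip is under the head.

```bash
sed -i 's/^CX,CZ,BY=.*/CX,CZ,BY=-.0045,.0056,.02/' plan.py
cat > pry.py <<'E'
from plan import *
b=int(sys.argv[1]);X=lambda t:-.0135-.004*np.sin(np.radians(t))
rows([(*barpose(b,23,clear=.001,xt=X(23)),.3)]+[(*barpose(b,t,clear=-.0005,xt=X(t)),.4) for t in map(float,sys.argv[2:])],0)
E
python3 - <<'E'
from plan import *
p,R=load();Q,_=barpose(1,23,clear=.002,cx=.001);print(p-Q)
E
python3 pry.py 1 18 13; python3 pry.py 1 8 4.5; 
```

```text
[-0.01426141 -0.00026685 -0.03947291]
CALL [0.03, -0, -0.28, -0.01, -0.62, 0, 0, 0.01, 0, -0.28, -0.02, -0.61, 0, 0, -0, 0, -0.28, -0.01, -0.62, 0, 0, -0.03, 0, -0.27, -0.01, -0.61, 0, 0, -0.04, 0, -0.28, -0.01, -0.62, 0, 0, -0.02, 0, 0.21, 0.01, 0.42, 0, 0, -0.02, 0, 0.21, 0, 0.41, 0, 0, -0.03, 0, 0.36, 0.02, 0.84, 0, 0]
rows 8 -> p [ 0.4515 -0.0514  0.1313]
CALL [0.06, 0, -0.25, -0.01, -0.56, 0, 0, 0.03, 0, -0.26, -0.01, -0.55, 0, 0, 0.03, 0, -0.26, -0.01, -0.56, 0, 0, 0.01, 0, 0.38, 0.02, 0.83, 0, 0, -0.03, 0, 0.38, 0.01, 0.84, 0, 0, -0.05, 0, 0.38, 0.02, 0.83, 0, 0, -0.01, 0, 0.26, 0.01, 0.58, 0, 0]
rows 7 -> p [ 0.4475 -0.0515  0.1128]
```

```bash
python3 - <<'E'
from plan import *
dump([.4681,-.0511,.1508],barpose(1,23)[1])
E
sed -i 's/^rows(\[(\*barpose(b,23/F=[] if "-c" in sys.argv else [(*barpose(b,23/; s/,.3)\]+\[/,.3)]\nrows(F+[/; s/sys.argv\[2:\])/[a for a in sys.argv[2:] if a!="-c"])/' pry.py; tail -3 pry.py
python3 pry.py 1 18 13; python3 pry.py 1 8 4.5 -c
```

```text
b=int(sys.argv[1]);X=lambda t:-.0135-.004*np.sin(np.radians(t))
F=[] if "-c" in sys.argv else [(*barpose(b,23,clear=.001,xt=X(23)),.3)]
rows(F+[(*barpose(b,t,clear=-.0005,xt=X(t)),.4) for t in map(float,[a for a in sys.argv[2:] if a!="-c"])],0)
CALL [-0.22, 0.01, 0.03, 0, 0, 0, 0, -0.02, -0, 0.21, 0.01, 0.42, -0, 0, -0.03, -0, 0.21, 0.01, 0.41, -0, 0, -0.02, -0, 0.37, 0.01, 0.84, -0, 0]
rows 4 -> p [ 0.4516 -0.0516  0.131 ]
CALL [-0.01, -0, 0.36, 0.02, 0.83, 0, 0, -0.01, -0, 0.26, 0.01, 0.58, 0, 0]
rows 2 -> p [ 0.4475 -0.0517  0.1129]
```

Call:
{"method": "apply_moves", "body": {
  "steps": [-0.22, 0.01, 0.03, 0, 0, 0, 0, 0, 0, 0, 0, 0, 0, 0, -0.02, 0, 0.21, 0.01, 0.42, 0, 0, -0.03, 0, 0.21, 0.01, 0.41, 0, 0, -0.02, 0, 0.37, 0.01, 0.84, 0, 0, 0, 0, 0, 0, 0, 0, 0],
  "grip_force": 60
}}

```text
t: 9.97
tool_pos: [0.4474, -0.0505, 0.1279]
orientation: [3.117, 0.007, -0.36]
force: [-2.5, 0.0, -3.2]
opening: 0.0192
gripper_force: 60.0
```

```bash
cat >> h.py <<'E'
def avg(n=6):
    A=[]
    for i in range(n):
        eyes.read_camera('scene');s=robot.read_state();A.append(np.r_[s['tool_pos'],s['force']])
    A=np.array(A);print('avg',np.round(A.mean(0),4),'sd',np.round(A.std(0),4));return A.mean(0),Ro.from_rotvec(s['orientation']).as_matrix()
E
python3 - <<'E'
from plan import *
a,R=avg(5);print(R.tolist())
S=snap('scene')
save(S,'pry5.png',(220,160,320,240),7)
for k,z in((.165,-.004),(.06,-.004),(.05,-.022)): print(k,np.round((proj('scene',a[:3]+R@[k-.001,0,CZ+z])-[220,160])*7+3,0))
E
```

```text
avg [ 0.4518 -0.0513  0.1314  0.6997  0.0823 -1.724 ] sd [1.600e-03 2.000e-04 9.000e-04 3.404e-01 2.859e-01 3.256e-01]
[[0.974713292602515, 0.00470833911299006, -0.22340955388425338], [0.0034685008773839435, -0.999976332538822, -0.005941705468222752], [-0.2234322419115639, 0.005016563066942277, -0.974706554491847]]
0.165 [421. 490.]
0.06 [552. 242.]
0.05 [559. 182.]
```

View pics/pry5.png

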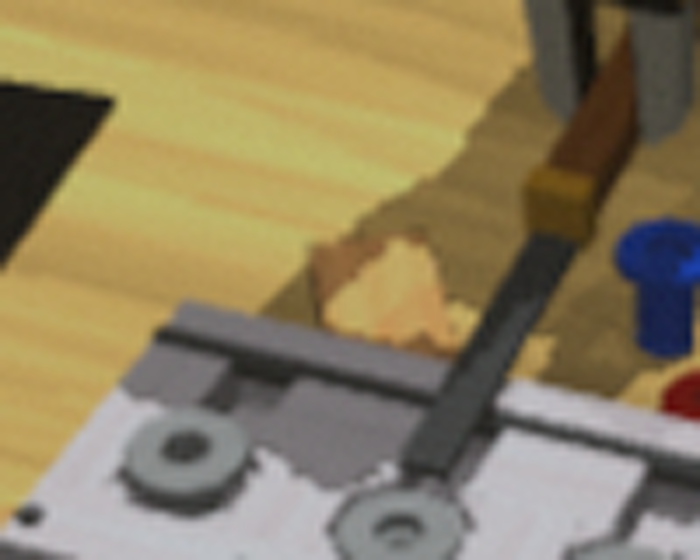

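```bash
python3 - <<'E'
from plan import *
p,R=load();p=np.array([.4518,-.0513,.1314]);R=barpose(1,13)[1]
for bp in(0,1,2,3,4):
  for cx in (.001,):
    Rb=R@Ro.from_euler('y',bp,degrees=True).as_matrix()@Ro.from_euler('z',-.02).as_matrix()
    g=p+R@[0,0,-.012]
    f=lambda x,z:g+Rb@[x-cx,0,CZ-z-.0+.012]
    o=[f(.165,.004),f(.165,0),f(.06,.004),f(.06,.022)]
    print(bp,[np.round((proj('scene',v)-[220,160])*7+3).astype(int).tolist() for v in o],np.round(o[1],4))
for y in(-.105,-.035): 
  c=JO+Ro.from_euler('z',JY).apply([0,y,.096]);print('st',np.round((proj('scene',c)-[220,160])*7+3))
E
```

```text
0 [[431, 494], [433, 502], [555, 244], [550, 205]] [ 0.6103 -0.0474  0.0891]
1 [[430, 488], [431, 497], [555, 242], [550, 203]] [ 0.6112 -0.0474  0.0918]
2 [[428, 483], [430, 491], [554, 240], [550, 201]] [ 0.6121 -0.0474  0.0945]
3 [[427, 477], [428, 486], [553, 238], [550, 198]] [ 0.6129 -0.0474  0.0973]
4 [[426, 472], [427, 481], [553, 237], [549, 196]] [ 0.6137 -0.0473  0.1001]
st [192. 469.]
st [405. 524.]
```

```bash
python3 - <<'E'
s=open('plan.py').read()
i=s.index('CX,CZ,BY=');s=s[:i]+'''CX,CZ,BY=.001,.0056,.02
BP=float(open('bp.txt').read()) # deg, nose-up slip of the bar in the grip (about a point 8 mm above the TCP)
def tcp_from_bar(tip,th,y):
    """jig-frame tip (underside) x,z and bar pitch deg -> world TCP pose"""
    t=np.radians(th);u=np.array([np.cos(t),0,-np.sin(t)]);n=np.array([np.sin(t),0,np.cos(t)])
    C=np.array([tip[0],0,tip[1]])-u*(.165-CX)+n*(CZ+.008);C[1]=y
    t+=np.radians(BP);U=np.array([np.cos(t),0,-np.sin(t)]);N=np.array([np.sin(t),0,np.cos(t)])
    Z=Ro.from_euler('z',JY).as_matrix()
    return JO+Z@(C-.008*N),Z@np.stack([U,[0,-1,0],-N],1)@Ro.from_euler('z',BY).as_matrix()
def barpose(st,th,xt=-.014,back=0.,clear=0.,dy=0.):
    """bar tangent on the rail at pitch th(deg), tip at jig x=xt, backed off along the bar"""
    t=np.radians(th);u=np.array([np.cos(t),-np.sin(t)]);n=np.array([np.sin(t),np.cos(t)])
    A=np.array([-.058,.093])+.005*n;L=(xt-A[0])/u[0]
    return tcp_from_bar(A+u*(L-back)+n*clear,th,-.105+.07*st+dy)
'''
open('plan.py','w').write(s);open('bp.txt','w').write('6')
E
python3 - <<'E'
from plan import *
p,R=load();print(p)
dump([.4516,-.0516,.131],R if 0 else barpose(1,13-BP)[1])
p,R=load()
w=[(p-R[:,0]*.02+[0,0,.03],R),(*tcp_from_bar((-.025,.106),20,0),),(*tcp_from_bar((-.025,.096),20,0),.1)]
rows(w,0)
E
```

```text
[ 0.44751286 -0.05171942  0.11289118]
CALL [-0.45, 0, -0.49, 0, 0, 0, 0, -0.44, 0, -0.48, 0, 0, 0, 0, 0.2, -0.39, -0.07, -0.01, -0.72, 0, 0, 0.2, -0.38, -0.1, -0.02, -0.72, 0, 0, 0.19, -0.39, -0.1, -0.01, -0.73, 0, 0, 0.04, -0, 0.07, -0, 0, 0, 0, 0.03, -0, 0.08, -0, 0, 0, 0, 0.04, -0, 0.07, -0, 0, 0, 0, 0.03, -0, 0.08, -0, 0, 0, 0]
rows 9 -> p [ 0.4511 -0.0167  0.1577]
```

Call:
{"method": "apply_moves", "body": {
  "steps": [-0.45, 0, -0.49, 0, 0, 0, 0, -0.44, 0, -0.48, 0, 0, 0, 0, 0.2, -0.39, -0.07, -0.01, -0.72, 0, 0, 0.2, -0.38, -0.1, -0.02, -0.72, 0, 0, 0.19, -0.39, -0.1, -0.01, -0.73, 0, 0, 0, 0, 0, 0, 0, 0, 0, 0, 0, 0, 0, 0, 0, 0]
}}

```text
t: 10.85
tool_pos: [0.452, -0.0158, 0.1656]
orientation: [3.051, 0.009, -0.709]
force: [0.1, -0.4, -1.3]
opening: 0.0197
gripper_force: 60.0
```

Call:
{"method": "apply_moves", "body": {
  "steps": [0.04, 0, 0.07, 0, 0, 0, 0, 0.03, 0, 0.08, 0, 0, 0, 0, 0, 0, 0, 0, 0, 0, 0],
  "grip_force": 25
}}

```text
t: 11.1
tool_pos: [0.451, -0.0167, 0.1628]
orientation: [3.052, 0.005, -0.701]
force: [0.1, 0.1, -2.4]
opening: 0.02
gripper_force: 25.0
```

Call:
{"method": "apply_moves", "body": {
  "steps": [0.04, 0, 0.07, 0, 0, 0, 0, 0.03, 0, 0.08, 0, 0, 0, 0, 0, 0, 0, 0, 0, 0, 0, 0, 0, 0, 0, 0, 0, 0]
}}

```text
t: 11.43
tool_pos: [0.451, -0.0164, 0.1577]
orientation: [3.052, 0.006, -0.703]
force: [-0.4, -0.0, 0.4]
opening: 0.0198
gripper_force: 25.0
```

Call:
{"method": "apply_moves", "body": {
  "steps": [0.03, 0, 0.06, 0, 0, 0, 0, 0, 0, 0, 0, 0, 0, 0, 0, 0, 0, 0, 0, 0, 0]
}}

```text
t: 11.68
tool_pos: [0.4511, -0.0163, 0.1553]
orientation: [3.052, 0.006, -0.704]
force: [1.2, -0.6, -0.2]
opening: 0.0199
gripper_force: 25.0
```

```bash
python3 - <<'E'
from plan import *
p,R=load();dump(p+R@[.0009,0,.0018],R)
a,_=avg(3);print(load()[0]-a[:3])
E
```

```text
avg [ 0.4511 -0.0163  0.1553  0.4574 -0.3667 -0.2078] sd [0.     0.     0.     0.312  0.088  0.4717]
[ 5.29268369e-05 -4.45430724e-04  3.57217313e-04]
```

```bash
echo 6.7 > bp.txt; python3 - <<'E'
from plan import *
P,_=tcp_from_bar((-.025,.096),19.3,0);print('check',P-load()[0])
p,R=load()
rows([(p+[0,0,.004],R,.1)],0)
rows([(*barpose(1,23,back=.055,clear=.012),),(*barpose(1,23,back=.045,clear=.002),.5)],0)
rows([(*barpose(1,23,clear=.002),.4)],0)
E
```

```text
check [-0.00076731  0.00012887  0.00017423]
CALL [-0.03, 0, -0.06, 0, 0, 0, 0, -0.03, 0, -0.06, 0, 0, 0, 0]
rows 2 -> p [ 0.4511 -0.0167  0.1597]
CALL [-0.41, 0.4, -0.07, -0.01, -0.2, 0, 0, -0.42, 0.39, -0.06, -0, -0.21, 0, 0, -0.42, 0.4, -0.05, -0.01, -0.2, 0, 0, 0.37, -0.01, 0.29, 0, -0, 0, 0]
rows 4 -> p [ 0.4258 -0.0522  0.1689]
CALL [0.37, -0.01, -0.04, 0, -0, 0, 0, 0.38, -0, -0.05, 0, -0, 0, 0, 0.37, -0.01, -0.04, 0, -0, 0, 0, 0.37, -0.01, -0.04, 0, -0, 0, 0]
rows 4 -> p [ 0.4671 -0.0512  0.1512]
```

Call:
{"method": "apply_moves", "body": {
  "steps": [-0.03, 0, -0.06, 0, 0, 0, 0, -0.03, 0, -0.06, 0, 0, 0, 0, 0, 0, 0, 0, 0, 0, 0, 0, 0, 0, 0, 0, 0, 0],
  "grip_force": 60
}}

```text
t: 12.17
tool_pos: [0.4509, -0.0162, 0.1594]
orientation: [3.052, 0.006, -0.704]
force: [0.1, 0.1, -1.9]
opening: 0.0196
gripper_force: 60.0
```

Call:
{"method": "apply_moves", "body": {
  "steps": [-0.41, 0.4, -0.07, -0.01, -0.2, 0, 0, -0.42, 0.39, -0.06, 0, -0.21, 0, 0, -0.42, 0.4, -0.05, -0.01, -0.2, 0, 0, 0.37, -0.01, 0.29, 0, 0, 0, 0, 0, 0, 0, 0, 0, 0, 0]
}}

```text
t: 12.58
tool_pos: [0.4255, -0.0522, 0.167]
orientation: [3.026, 0.005, -0.802]
force: [0.5, -0.1, -1.6]
opening: 0.0191
gripper_force: 60.0
```

Call:
{"method": "apply_moves", "body": {
  "steps": [0.37, -0.01, -0.04, 0, 0, 0, 0, 0.38, 0, -0.05, 0, 0, 0, 0, 0.37, -0.01, -0.04, 0, 0, 0, 0, 0, 0, 0, 0, 0, 0, 0]
}}

```text
t: 12.92
tool_pos: [0.4576, -0.0506, 0.1541]
orientation: [3.026, 0.007, -0.801]
force: [2.4, 0.6, -1.0]
opening: 0.0195
gripper_force: 60.0
```

Call:
{"method": "apply_moves", "body": {
  "steps": [0.37, -0.01, -0.04, 0, 0, 0, 0, 0, 0, 0, 0, 0, 0, 0, 0, 0, 0, 0, 0, 0, 0]
}}

```text
t: 13.17
tool_pos: [0.4669, -0.0505, 0.1506]
orientation: [3.026, 0.007, -0.801]
force: [0.1, 0.1, -1.6]
opening: 0.0197
gripper_force: 60.0
```

```bash
cat > pry.py <<'E'
from plan import *
b=int(sys.argv[1]);X=lambda t:-.0130-.004*np.sin(np.radians(t))
rows([(*barpose(b,t,clear=c,xt=X(t)),.4) for t,c in((23,.0005),(18,0),(13,0))],0)
rows([(*barpose(b,t,clear=c,xt=X(t)),.4) for t,c in((8,0),(4,0))],0)
E
python3 pry.py 1
```

```text
CALL [-0.01, 0, 0.05, 0, -0, 0, 0, 0, 0, 0.37, 0.02, 0.83, 0, 0, 0.02, 0, 0.35, 0.02, 0.83, 0, 0]
rows 3 -> p [ 0.4568 -0.0514  0.1306]
CALL [0.02, 0, 0.36, 0.01, 0.84, 0, 0, 0.03, -0, 0.28, 0.02, 0.66, 0, 0]
rows 2 -> p [ 0.4525 -0.0516  0.1119]
```

Call:
{"method": "apply_moves", "body": {
  "steps": [-0.01, 0, 0.05, 0, 0, 0, 0, 0, 0, 0.37, 0.02, 0.83, 0, 0, 0.02, 0, 0.35, 0.02, 0.83, 0, 0, 0, 0, 0, 0, 0, 0, 0]
}}

```text
t: 13.5
tool_pos: [0.4576, -0.0508, 0.1297]
orientation: [3.091, 0.007, -0.518]
force: [14.3, 0.3, -3.4]
opening: 0.0195
gripper_force: 60.0
```

Call:
{"method": "apply_moves", "body": {
  "steps": [0.02, 0, 0.36, 0.01, 0.84, 0, 0, 0, 0, 0, 0, 0, 0, 0]
}}

```text
t: 13.67
tool_pos: [0.451, -0.0506, 0.1184]
orientation: [3.111, 0.007, -0.397]
force: [-2.0, 0.9, 1.4]
opening: 0.0192
gripper_force: 60.0
```

Call:
{"method": "apply_moves", "body": {
  "steps": [0.03, 0, 0.28, 0.02, 0.66, 0, 0, 0, 0, 0, 0, 0, 0, 0, 0, 0, 0, 0, 0, 0, 0]
}}

```text
t: 13.92
tool_pos: [0.4512, -0.0511, 0.1122]
orientation: [3.124, 0.006, -0.296]
force: [0.2, 1.3, 0.3]
opening: 0.0196
gripper_force: 60.0
```

```bash
python3 - <<'E'
from plan import *
a,R=avg(3);print(load()[0]-a[:3])
S=snap('scene');save(S,'pry6.png',(220,160,320,240),7)
for d in eyes.place_of('scene','bush_a')[:7]: print(round(d['conf'],2),np.round(d['xy'],1),np.round(at('scene',d['xy'],.054)[:2],3),np.round(at('scene',d['xy'],.064)[:2],3))
E
```

```text
avg [ 0.4526 -0.0513  0.1125  0.0081  0.0105 -1.2309] sd [3.000e-04 0.000e+00 1.000e-04 2.057e-01 2.078e-01 2.240e-01]
[-0.00017943 -0.00030575 -0.00055312]
0.68 [311.4 257.2] [0.626 0.028] [0.635 0.031]
0.64 [248.3 240.1] [ 0.628 -0.12 ] [ 0.638 -0.114]
0.6 [340.2 265.1] [0.625 0.091] [0.635 0.094]
0.47 [274.7 247.5] [ 0.628 -0.056] [ 0.637 -0.051]
0.47 [314.9 207.8] [ 0.465 -0.027] [ 0.477 -0.023]
0.43 [320.3 228.9] [0.533 0.012] [0.544 0.016]
```

```bash
cat > nxt.py <<'E'
from plan import *
import plan
a=int(sys.argv[1]);new=float(sys.argv[2])
rows([(*barpose(a,11,clear=.001),.5),(*barpose(a,16,back=.03,clear=.005),.7),(*barpose(a,20,back=.05,clear=.015),)],0)
plan.BP=new;open('bp.txt','w').write(str(new))
y=-.105+.07*a+.035
rows([(*tcp_from_bar((-.025,.106),20,y),),(*tcp_from_bar((-.025,.104),20,y),.1)],0)
rows([(*tcp_from_bar((-.025,.096),20,y),.1)],0)
E
python3 nxt.py 1 9
```

```text
CALL [-0, -0, -0.26, -0.01, -0.58, 0, 0, -0.02, -0, -0.27, -0.02, -0.58, 0, 0, -0.49, 0.01, -0.23, -0.01, -0.42, 0, 0, -0.5, 0.01, -0.21, -0, -0.42, 0, 0, -0.32, 0.01, -0.33, -0.01, -0.33, 0, 0, -0.34, 0, -0.31, -0.01, -0.33, 0, 0]
rows 6 -> p [ 0.4211 -0.0522  0.1753]
CALL [0.5, -0.59, -0.12, -0, -0.19, 0, 0, 0.5, -0.59, -0.13, -0, -0.2, 0, 0, 0.03, -0, 0.06, -0, 0, 0, 0]
rows 3 -> p [ 0.4509 -0.0167  0.1659]
CALL [0.04, -0, 0.08, -0, 0, 0, 0, 0.04, -0, 0.08, -0, 0, 0, 0, 0.05, -0.01, 0.07, -0, 0, 0, 0]
rows 3 -> p [ 0.4509 -0.0165  0.1579]
```

Call:
{"method": "apply_moves", "body": {
  "steps": [0, 0, -0.26, -0.01, -0.58, 0, 0, -0.02, 0, -0.27, -0.02, -0.58, 0, 0, -0.49, 0.01, -0.23, -0.01, -0.42, 0, 0, -0.5, 0.01, -0.21, 0, -0.42, 0, 0, -0.32, 0.01, -0.33, -0.01, -0.33, 0, 0, -0.34, 0, -0.31, -0.01, -0.33, 0, 0, 0.5, -0.59, -0.12, 0, -0.19, 0, 0, 0.5, -0.59, -0.13, 0, -0.2, 0, 0, 0.03, 0, 0.06, 0, 0, 0, 0, 0, 0, 0, 0, 0, 0, 0, 0, 0, 0, 0, 0, 0, 0]
}}

```text
t: 15.08
tool_pos: [0.4507, -0.0164, 0.1651]
orientation: [3.03, 0.007, -0.785]
force: [-0.5, -0.8, -2.1]
opening: 0.0194
gripper_force: 60.0
```

Call:
{"method": "apply_moves", "body": {
  "steps": [0, 0, 0, 0, 0, 0, 0, 0.04, 0, 0.08, 0, 0, 0, 0, 0, 0, 0, 0, 0, 0, 0],
  "grip_force": 25
}}

```text
t: 15.33
tool_pos: [0.4504, -0.0167, 0.1628]
orientation: [3.031, 0.005, -0.783]
force: [0.2, -0.3, -1.5]
opening: 0.0196
gripper_force: 25.0
```

Call:
{"method": "apply_moves", "body": {
  "steps": [0.04, 0, 0.08, 0, 0, 0, 0, 0, 0, 0, 0, 0, 0, 0, 0, 0, 0, 0, 0, 0, 0]
}}

```text
t: 15.58
tool_pos: [0.4505, -0.0165, 0.1603]
orientation: [3.031, 0.006, -0.783]
force: [-0.1, -0.3, -0.2]
opening: 0.0198
gripper_force: 25.0
```

Call:
{"method": "apply_moves", "body": {
  "steps": [0.05, -0.01, 0.07, 0, 0, 0, 0, 0, 0, 0, 0, 0, 0, 0, 0, 0, 0, 0, 0, 0, 0]
}}

```text
t: 15.83
tool_pos: [0.4508, -0.016, 0.1575]
orientation: [3.031, 0.006, -0.784]
force: [0.7, -0.6, 0.1]
opening: 0.0197
gripper_force: 25.0
```

```bash
python3 - <<'E'
from plan import *
a,R=avg(4)
S=cv2.cvtColor(snap('scene'),cv2.COLOR_RGB2GRAY).astype(np.float32);S0=cv2.cvtColor(cv2.imread('pics/scene0.png'),cv2.COLOR_BGR2GRAY).astype(np.float32)
for i in range(4):
    c=JO+Ro.from_euler('z',JY).apply([0,-.105+.07*i,.096]);u,v=np.round(proj('scene',c)).astype(int)
    t=S0[v-6:v+8,u-11:u+12];r=cv2.matchTemplate(S[v-16:v+14,u-17:u+18],t,cv2.TM_CCOEFF_NORMED);_,m,_,l=cv2.minMaxLoc(r);print(i,(u,v),round(m,2),'shift',l[0]-6,l[1]-10)
E
```

```text
avg [ 0.4509 -0.016   0.1576  0.9946 -0.2921 -0.7541] sd [0.     0.     0.     0.4951 0.4464 0.5441]
0 (np.int64(247), np.int64(227)) 0.64 shift 0 -1
1 (np.int64(277), np.int64(234)) 0.7 shift 0 -2
2 (np.int64(309), np.int64(243)) 1.0 shift 0 0
3 (np.int64(342), np.int64(251)) 1.0 shift 0 0
```

```bash
cat > ins.py <<'E'
from plan import *
b=int(sys.argv[1]);p,R=load()
rows([(p+[0,0,.006],R,.2),(*barpose(b,23,back=.055,clear=.012),),(*barpose(b,23,back=.045,clear=.002),.5)],0)
rows([(*barpose(b,23,clear=.002),.4)],0)
E
python3 ins.py 2; python3 pry.py 2
```

```text
CALL [-0.05, 0, -0.09, 0, 0, 0, 0, -0.05, 0, -0.08, 0, 0, 0, 0, -0.62, -0.57, -0.01, -0.01, -0.25, 0, 0, -0.62, -0.57, 0, -0, -0.25, 0, 0, 0.39, -0.01, 0.28, -0, 0, 0, 0]
rows 5 -> p [0.4239 0.0179 0.1689]
CALL [0.37, -0.01, -0.06, -0, 0, 0, 0, 0.37, -0, -0.06, -0, 0, 0, 0, 0.37, -0.01, -0.06, -0, 0, 0, 0, 0.37, -0, -0.06, -0, 0, 0, 0]
rows 4 -> p [0.4653 0.0186 0.1515]
CALL [-0.02, -0, 0.06, -0, 0, 0, 0, 0.02, -0, 0.37, 0.01, 0.84, 0, 0, 0.04, -0.01, 0.35, 0.02, 0.83, 0, 0]
rows 3 -> p [0.4548 0.0187 0.1306]
CALL [0.04, 0, 0.35, 0.02, 0.83, 0, 0, 0.04, 0, 0.28, 0.01, 0.67, 0, 0]
rows 2 -> p [0.4507 0.0185 0.1121]
```

Call:
{"method": "apply_moves", "body": {
  "steps": [-0.05, 0, -0.09, 0, 0, 0, 0, -0.05, 0, -0.08, 0, 0, 0, 0, -0.62, -0.57, -0.01, -0.01, -0.25, 0, 0, -0.62, -0.57, 0, 0, -0.25, 0, 0, 0.39, -0.01, 0.28, 0, 0, 0, 0, 0.37, -0.01, -0.06, 0, 0, 0, 0, 0.37, 0, -0.06, 0, 0, 0, 0, 0, 0, 0, 0, 0, 0, 0],
  "grip_force": 60
}}

```text
t: 16.75
tool_pos: [0.4452, 0.0188, 0.1592]
orientation: [3.009, 0.007, -0.862]
force: [1.5, 0.7, -1.0]
opening: 0.0194
gripper_force: 60.0
```

Call:
{"method": "apply_moves", "body": {
  "steps": [0.37, -0.01, -0.06, 0, 0, 0, 0, 0, 0, 0, 0, 0, 0, 0, 0.37, 0, -0.06, 0, 0, 0, 0, 0, 0, 0, 0, 0, 0, 0, 0, 0, 0, 0, 0, 0, 0]
}}

```text
t: 17.17
tool_pos: [0.4649, 0.019, 0.1513]
orientation: [3.009, 0.006, -0.863]
force: [0.7, 0.6, -1.6]
opening: 0.0193
gripper_force: 60.0
```

Free entry again. Levering station 2, then withdrawing to the next probe.

Call:
{"method": "apply_moves", "body": {
  "steps": [-0.02, 0, 0.06, 0, 0, 0, 0, 0.02, 0, 0.37, 0.01, 0.84, 0, 0, 0.04, -0.01, 0.35, 0.02, 0.83, 0, 0, 0, 0, 0, 0, 0, 0, 0]
}}

```text
t: 17.5
tool_pos: [0.4554, 0.0191, 0.1299]
orientation: [3.079, 0.007, -0.58]
force: [10.5, 0.3, -3.5]
opening: 0.0196
gripper_force: 60.0
```

Call:
{"method": "apply_moves", "body": {
  "steps": [0.04, 0, 0.35, 0.02, 0.83, 0, 0, 0, 0, 0, 0, 0, 0, 0, 0.04, 0, 0.28, 0.01, 0.67, 0, 0, 0, 0, 0, 0, 0, 0, 0, 0, 0, 0, 0, 0, 0, 0]
}}

```text
t: 17.92
tool_pos: [0.4496, 0.019, 0.1124]
orientation: [3.116, 0.006, -0.357]
force: [-0.2, 0.5, -2.4]
opening: 0.0196
gripper_force: 60.0
```

```bash
python3 nxt.py 2 10.5
```

```text
CALL [-0.01, 0, -0.26, -0.01, -0.58, 0, 0, -0.04, 0, -0.26, -0.01, -0.59, 0, 0, -0.5, 0.01, -0.21, -0.01, -0.41, 0, 0, -0.5, 0.01, -0.19, -0.01, -0.42, 0, 0, -0.34, 0.01, -0.32, -0.01, -0.33, 0, 0, -0.35, 0.01, -0.3, -0, -0.34, 0, 0]
rows 6 -> p [0.4191 0.0176 0.1754]
CALL [0.5, -0.59, -0.14, -0, -0.12, 0, 0, 0.49, -0.6, -0.15, -0.01, -0.13, 0, 0, 0.03, 0, 0.06, 0, 0, 0, 0]
rows 3 -> p [0.4489 0.0534 0.1661]
CALL [0.05, -0, 0.08, 0, 0, 0, 0, 0.04, -0, 0.07, 0, 0, 0, 0, 0.05, -0, 0.08, 0, 0, 0, 0]
rows 3 -> p [0.449  0.0533 0.158 ]
```

Call:
{"method": "apply_moves", "body": {
  "steps": [-0.01, 0, -0.26, -0.01, -0.58, 0, 0, -0.04, 0, -0.26, -0.01, -0.59, 0, 0, -0.5, 0.01, -0.21, -0.01, -0.41, 0, 0, -0.5, 0.01, -0.19, -0.01, -0.42, 0, 0, -0.34, 0.01, -0.32, -0.01, -0.33, 0, 0, -0.35, 0.01, -0.3, 0, -0.34, 0, 0, 0.5, -0.59, -0.14, 0, -0.12, 0, 0, 0.49, -0.6, -0.15, -0.01, -0.13, 0, 0, 0.03, 0, 0.06, 0, 0, 0, 0, 0, 0, 0, 0, 0, 0, 0, 0, 0, 0, 0, 0, 0, 0]
}}

```text
t: 18.83
tool_pos: [0.4491, 0.0536, 0.1659]
orientation: [3.019, 0.007, -0.825]
force: [-0.7, -0.5, -2.3]
opening: 0.0195
gripper_force: 60.0
```

Call:
{"method": "apply_moves", "body": {
  "steps": [0, 0, 0, 0, 0, 0, 0, 0.05, 0, 0.08, 0, 0, 0, 0, 0, 0, 0, 0, 0, 0, 0],
  "grip_force": 25
}}

```text
t: 19.08
tool_pos: [0.4487, 0.0534, 0.1629]
orientation: [3.02, 0.005, -0.823]
force: [0.5, 0.0, -2.0]
opening: 0.0198
gripper_force: 25.0
```

Call:
{"method": "apply_moves", "body": {
  "steps": [0.04, 0, 0.07, 0, 0, 0, 0, 0, 0, 0, 0, 0, 0, 0, 0, 0, 0, 0, 0, 0, 0]
}}

```text
t: 19.33
tool_pos: [0.4486, 0.0536, 0.1605]
orientation: [3.02, 0.006, -0.823]
force: [0.2, 0.7, -2.1]
opening: 0.0196
gripper_force: 25.0
```

Call:
{"method": "apply_moves", "body": {
  "steps": [0.05, 0, 0.08, 0, 0, 0, 0, 0, 0, 0, 0, 0, 0, 0, 0, 0, 0, 0, 0, 0, 0]
}}

```text
t: 19.58
tool_pos: [0.4489, 0.0537, 0.1577]
orientation: [3.02, 0.006, -0.823]
force: [0.2, -1.2, -0.3]
opening: 0.0199
gripper_force: 25.0
```

```bash
python3 - <<'E'
from plan import *
a,R=avg(3);print(load()[0]-a[:3])
S=snap('scene');save(S,'jig2.png',(215,190,375,290),4.5)
E
```

```text
avg [ 0.449   0.0538  0.1577 -0.3645 -0.4929 -0.3192] sd [0.     0.     0.     0.3892 0.2458 0.4503]
[-1.20579567e-05 -4.43260002e-04  2.63167725e-04]
```

View pics/jig2.png

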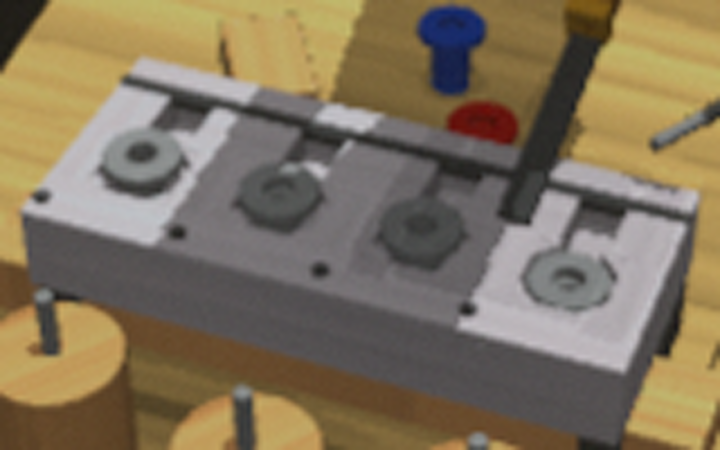

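The picture shows the heads at (142,160), (280,195) and (422,230) standing proud of the plate, while station 3 at (570,278) is still flush. The bar tip rests on the plate at (517,212), as the probe intended. On to station 3.

```bash
python3 ins.py 3; python3 pry.py 3; python3 - <<'E'
from plan import *
rows([(*barpose(3,11,clear=.001),.5),(*barpose(3,16,back=.03,clear=.005),.7),(*barpose(3,20,back=.06,clear=.03),)],0)
E
```

```text
CALL [-0.05, 0, -0.09, 0, 0, 0, 0, -0.05, 0, -0.08, 0, 0, 0, 0, -0.62, -0.57, 0, -0, -0.25, 0, 0, -0.62, -0.57, 0.02, -0.01, -0.25, 0, 0, 0.39, -0.01, 0.27, 0, 0, 0, 0]
rows 5 -> p [0.4219 0.0877 0.1691]
CALL [0.37, -0.01, -0.07, 0, 0, 0, 0, 0.37, -0, -0.07, 0, 0, 0, 0, 0.37, -0.01, -0.06, 0, 0, 0, 0, 0.36, -0.01, -0.07, 0, 0, 0, 0]
rows 4 -> p [0.4631 0.0888 0.1515]
CALL [-0.01, 0, 0.05, 0, 0, 0, 0, 0.03, -0, 0.37, 0.02, 0.84, 0, 0, 0.04, -0, 0.35, 0.02, 0.83, 0, 0]
rows 3 -> p [0.4527 0.0885 0.1309]
CALL [0.05, -0, 0.35, 0.01, 0.83, 0, 0, 0.05, -0, 0.28, 0.01, 0.67, 0, 0]
rows 2 -> p [0.4487 0.0883 0.1122]
CALL [-0.02, -0, -0.26, -0.01, -0.58, 0, 0, -0.04, -0, -0.26, -0.01, -0.59, 0, 0, -0.5, 0.01, -0.2, -0.01, -0.41, 0, 0, -0.51, 0.01, -0.17, -0, -0.42, 0, 0, -0.54, 0.01, -0.54, -0.01, -0.33, 0, 0, -0.56, 0.01, -0.51, -0.01, -0.34, 0, 0]
rows 6 -> p [0.4129 0.0875 0.1929]
```

Call:
{"method": "apply_moves", "body": {
  "steps": [-0.05, 0, -0.09, 0, 0, 0, 0, -0.05, 0, -0.08, 0, 0, 0, 0, -0.62, -0.57, 0, 0, -0.25, 0, 0, -0.62, -0.57, 0.02, -0.01, -0.25, 0, 0, 0.39, -0.01, 0.27, 0, 0, 0, 0, 0.37, -0.01, -0.07, 0, 0, 0, 0, 0.37, 0, -0.07, 0, 0, 0, 0, 0, 0, 0, 0, 0, 0, 0],
  "grip_force": 60
}}

```text
t: 20.45
tool_pos: [0.4433, 0.0886, 0.1594]
orientation: [2.996, 0.007, -0.902]
force: [1.2, 0.4, -0.7]
opening: 0.0198
gripper_force: 60.0
```

Call:
{"method": "apply_moves", "body": {
  "steps": [0.37, -0.01, -0.06, 0, 0, 0, 0, 0, 0, 0, 0, 0, 0, 0, 0.36, -0.01, -0.07, 0, 0, 0, 0, 0, 0, 0, 0, 0, 0, 0, 0, 0, 0, 0, 0, 0, 0]
}}

```text
t: 20.87
tool_pos: [0.4627, 0.0891, 0.1514]
orientation: [2.996, 0.006, -0.902]
force: [1.3, 0.2, -2.8]
opening: 0.0194
gripper_force: 60.0
```

Call:
{"method": "apply_moves", "body": {
  "steps": [-0.01, 0, 0.05, 0, 0, 0, 0, 0.03, 0, 0.37, 0.02, 0.84, 0, 0, 0.04, 0, 0.35, 0.02, 0.83, 0, 0, 0, 0, 0, 0, 0, 0, 0]
}}

```text
t: 21.2
tool_pos: [0.4538, 0.0889, 0.1303]
orientation: [3.072, 0.007, -0.619]
force: [13.1, 0.5, -4.4]
opening: 0.0194
gripper_force: 60.0
```

Call:
{"method": "apply_moves", "body": {
  "steps": [0.05, 0, 0.35, 0.01, 0.83, 0, 0, 0, 0, 0, 0, 0, 0, 0, 0.05, 0, 0.28, 0.01, 0.67, 0, 0, 0, 0, 0, 0, 0, 0, 0, 0, 0, 0, 0, 0, 0, 0]
}}

```text
t: 21.62
tool_pos: [0.4476, 0.0888, 0.1126]
orientation: [3.11, 0.007, -0.398]
force: [-0.1, -0.4, -1.8]
opening: 0.0196
gripper_force: 60.0
```

Call:
{"method": "apply_moves", "body": {
  "steps": [-0.02, 0, -0.26, -0.01, -0.58, 0, 0, -0.04, 0, -0.26, -0.01, -0.59, 0, 0, -0.5, 0.01, -0.2, -0.01, -0.41, 0, 0, -0.51, 0.01, -0.17, 0, -0.42, 0, 0, -0.54, 0.01, -0.54, -0.01, -0.33, 0, 0, -0.56, 0.01, -0.51, -0.01, -0.34, 0, 0, 0, 0, 0, 0, 0, 0, 0]
}}

```text
t: 22.2
tool_pos: [0.4147, 0.0881, 0.1963]
orientation: [3.021, 0.006, -0.821]
force: [1.6, 1.1, -1.4]
opening: 0.0195
gripper_force: 60.0
```

```bash
python3 - <<'E'
from plan import *
s,R=st()
S=cv2.cvtColor(snap('scene'),cv2.COLOR_RGB2GRAY).astype(np.float32);S0=cv2.cvtColor(cv2.imread('pics/scene0.png'),cv2.COLOR_BGR2GRAY).astype(np.float32)
for i in range(4):
    c=JO+Ro.from_euler('z',JY).apply([0,-.105+.07*i,.096]);u,v=np.round(proj('scene',c)).astype(int)
    t=S0[v-6:v+8,u-11:u+12];r=cv2.matchTemplate(S[v-16:v+14,u-17:u+18],t,cv2.TM_CCOEFF_NORMED);_,m,_,l=cv2.minMaxLoc(r);print(i,(u,v),round(m,2),'shift',l[0]-6,l[1]-10)
    print('proj raised',np.round(proj('scene',c+[0,0,.01])-proj('scene',c),1))
# back to the mat
p,R=load();T=down(.112)
m=np.array([.46,-.385])
Q=T@Ro.from_euler('y',-11,degrees=True).as_matrix()
rows([(p+[0,0,.02],R),(np.array([*m,.16]),Q)],0)
rows([(np.array([*m,.03]),Q)],0)
E
```

```text
t 22.2 pos [0.4147 0.0881 0.1963] F [ 1.6  1.1 -1.4] op 0.0195 gf 60.0
R [[0.862, 0.007, -0.506], [0.001, -1.0, -0.012], [-0.506, 0.01, -0.862]]
0 (np.int64(247), np.int64(227)) 0.58 shift 0 0
proj raised [-0.4 -3.6]
1 (np.int64(277), np.int64(234)) 0.61 shift 1 0
proj raised [-0.2 -3.7]
2 (np.int64(309), np.int64(243)) 0.65 shift 0 -2
proj raised [ 0.  -3.7]
3 (np.int64(342), np.int64(251)) 0.52 shift 0 -3
proj raised [ 0.3 -3.7]
CALL [-0.34, 0.01, -0.57, 0, 0, 0, 0, 0.12, 0.83, 0.05, -0.01, 0.17, -0.05, 0, 0.11, 0.83, 0.05, -0.02, 0.17, -0.05, 0, 0.11, 0.83, 0.05, -0.01, 0.17, -0.05, 0, 0.1, 0.83, 0.06, -0.02, 0.18, -0.05, 0, 0.09, 0.83, 0.06, -0.01, 0.17, -0.06, 0, 0.09, 0.83, 0.07, -0.01, 0.17, -0.05, 0, 0.09, 0.83, 0.06, -0.02, 0.17, -0.05, 0, 0.08, 0.83, 0.07, -0.01, 0.17, -0.05, 0, 0.07, 0.83, 0.07, -0.01, 0.17, -0.05, 0, 0.07, 0.83, 0.08, -0.02, 0.17, -0.05, 0, 0.06, 0.84, 0.07, -0.01, 0.17, -0.05, 0]
CALL [0.05, 0.83, 0.08, -0.02, 0.18, -0.05, 0, 0.05, 0.83, 0.08, -0.01, 0.17, -0.06, 0, 0.05, 0.83, 0.09, -0.01, 0.17, -0.05, 0, 0.04, 0.84, 0.08, -0.02, 0.17, -0.05, 0, 0.03, 0.83, 0.09, -0.01, 0.17, -0.05, 0, 0.02, 0.83, 0.09, -0.02, 0.17, -0.05, 0, 0.02, 0.84, 0.09, -0.01, 0.17, -0.05, 0, 0.02, 0.83, 0.09, -0.01, 0.18, -0.05, 0]
rows 20 -> p [ 0.4601 -0.385   0.1599]
CALL [0.14, 0, 0.71, -0, -0, -0, 0, 0.13, 0, 0.71, -0, -0, -0, 0, 0.14, 0, 0.71, -0, -0, -0, 0, 0.14, 0, 0.7, -0, -0, -0, 0, 0.13, 0, 0.71, -0, -0, -0, 0, 0.14, 0, 0.71, -0, -0, -0, 0]
rows 6 -> p [ 0.46   -0.385   0.0301]
```

Call:
{"method": "apply_moves", "body": {
  "steps": [-0.34, 0.01, -0.57, 0, 0, 0, 0, 0.12, 0.83, 0.05, -0.01, 0.17, -0.05, 0, 0.11, 0.83, 0.05, -0.02, 0.17, -0.05, 0, 0.11, 0.83, 0.05, -0.01, 0.17, -0.05, 0, 0.1, 0.83, 0.06, -0.02, 0.18, -0.05, 0, 0.09, 0.83, 0.06, -0.01, 0.17, -0.06, 0, 0.09, 0.83, 0.07, -0.01, 0.17, -0.05, 0, 0.09, 0.83, 0.06, -0.02, 0.17, -0.05, 0, 0.08, 0.83, 0.07, -0.01, 0.17, -0.05, 0, 0.07, 0.83, 0.07, -0.01, 0.17, -0.05, 0, 0.07, 0.83, 0.08, -0.02, 0.17, -0.05, 0, 0.06, 0.84, 0.07, -0.01, 0.17, -0.05, 0]
}}

```text
t: 23.25
tool_pos: [0.4401, -0.187, 0.1808]
orientation: [3.085, 0.104, -0.522]
force: [0.6, 0.1, -2.5]
opening: 0.0197
gripper_force: 60.0
```

Call:
{"method": "apply_moves", "body": {
  "steps": [0.05, 0.83, 0.08, -0.02, 0.18, -0.05, 0, 0.05, 0.83, 0.08, -0.01, 0.17, -0.06, 0, 0.05, 0.83, 0.09, -0.01, 0.17, -0.05, 0, 0.04, 0.84, 0.08, -0.02, 0.17, -0.05, 0, 0.03, 0.83, 0.09, -0.01, 0.17, -0.05, 0, 0.02, 0.83, 0.09, -0.02, 0.17, -0.05, 0, 0.02, 0.84, 0.09, -0.01, 0.17, -0.05, 0, 0.02, 0.83, 0.09, -0.01, 0.18, -0.05, 0, 0, 0, 0, 0, 0, 0, 0]
}}

```text
t: 24.0
tool_pos: [0.4588, -0.3887, 0.1578]
orientation: [3.112, 0.169, -0.298]
force: [0.3, 0.2, -2.3]
opening: 0.0193
gripper_force: 60.0
```

Call:
{"method": "apply_moves", "body": {
  "steps": [0.14, 0, 0.71, 0, 0, 0, 0, 0.13, 0, 0.71, 0, 0, 0, 0, 0.14, 0, 0.71, 0, 0, 0, 0, 0.14, 0, 0.7, 0, 0, 0, 0, 0.13, 0, 0.71, 0, 0, 0, 0, 0.14, 0, 0.71, 0, 0, 0, 0, 0, 0, 0, 0, 0, 0, 0]
}}

```text
t: 24.58
tool_pos: [0.4567, -0.3814, 0.0234]
orientation: [3.118, 0.175, -0.309]
force: [-0.4, 1.1, -2.5]
opening: 0.0198
gripper_force: 60.0
```

```bash
python3 - <<'E'
from plan import *
p,R=load()
rows([(p+[0,0,-.016],R,.2)],0)
rows([(p+[0,0,-.0185],R,.2)],0)
E
```

```text
CALL [0.03, 0, 0.17, 0, 0, 0, 0, 0.04, 0, 0.18, 0, 0, 0, 0, 0.03, 0, 0.17, 0, 0, 0, 0]
rows 3 -> p [ 0.4599 -0.385   0.0142]
CALL [0.02, 0, 0.09, 0, 0, 0, 0]
rows 1 -> p [ 0.46   -0.385   0.0114]
```

Call:
{"method": "apply_moves", "body": {
  "steps": [0, 0, 0, 0, 0, 0, 0, 0, 0, 0, 0, 0, 0, 0]
}}

```text
t: 24.75
tool_pos: [0.4603, -0.3847, 0.0304]
orientation: [3.112, 0.174, -0.297]
force: [0.1, -0.6, -1.4]
opening: 0.0195
gripper_force: 60.0
```

Call:
{"method": "apply_moves", "body": {
  "steps": [0.03, 0, 0.17, 0, 0, 0, 0, 0.04, 0, 0.18, 0, 0, 0, 0, 0, 0, 0, 0, 0, 0, 0, 0, 0, 0, 0, 0, 0, 0]
}}

```text
t: 25.08
tool_pos: [0.4598, -0.3844, 0.019]
orientation: [3.112, 0.173, -0.298]
force: [0.2, 0.3, -1.9]
opening: 0.0197
gripper_force: 60.0
```

Call:
{"method": "apply_moves", "body": {
  "steps": [0.03, 0, 0.17, 0, 0, 0, 0, 0, 0, 0, 0, 0, 0, 0, 0, 0, 0, 0, 0, 0, 0],
  "grip_force": 25
}}

```text
t: 25.33
tool_pos: [0.4595, -0.3844, 0.0134]
orientation: [3.113, 0.173, -0.299]
force: [-0.6, 0.0, -2.0]
opening: 0.0197
gripper_force: 25.0
```

Call:
{"method": "apply_moves", "body": {
  "steps": [0.02, 0, 0.09, 0, 0, 0, 0, 0, 0, 0, 0, 0, 0, 0, 0, 0, 0, 0, 0, 0, 0]
}}

```text
t: 25.58
tool_pos: [0.4598, -0.3846, 0.011]
orientation: [3.112, 0.173, -0.298]
force: [-0.9, -0.3, -1.1]
opening: 0.0196
gripper_force: 25.0
```

```bash
cat >> plan.py <<'E'
def stn(i,z): 
    q=JO+Ro.from_euler('z',JY).apply([.0005,-.105+.07*i,0]);q[2]=z;return q
E
python3 - <<'E'
from plan import *
p,R=load();D=down(JY)
rows([(p-R[:,2]*.15,R)],54)
rows([(stn(0,.2),D),(stn(0,.13),D)],54)
rows([(stn(0,.0985),D,.3)],54)
E
```

```text
CALL [0, -0, -0.83, 0, 0, 0, 54, 0, -0, -0.84, 0, 0, 0, 54, 0, 0, -0.83, 0, 0, 0, 54, 0, -0, -0.83, 0, 0, 0, 54, 0, -0, -0.84, 0, 0, 0, 54, 0, -0, -0.83, 0, 0, 0, 54]
rows 6 -> p [ 0.4884 -0.3818  0.1587]
CALL [0.45, -0.69, -0.2, 0.01, 0.15, 0.07, 54, 0.44, -0.69, -0.2, 0, 0.15, 0.07, 54, 0.45, -0.69, -0.19, 0.01, 0.16, 0.07, 54, 0.44, -0.7, -0.18, 0.01, 0.15, 0.07, 54, 0.44, -0.69, -0.17, 0, 0.15, 0.07, 54, 0.44, -0.71, -0.17, 0.01, 0.15, 0.06, 54, 0.43, -0.7, -0.16, 0.01, 0.16, 0.07, 54, 0.44, -0.71, -0.15, 0, 0.15, 0.07, 54, 0.43, -0.72, -0.14, 0.01, 0.15, 0.07, 54, 0.42, -0.71, -0.14, 0, 0.15, 0.07, 54, 0.43, -0.72, -0.13, 0.01, 0.16, 0.07, 54, 0.42, -0.72, -0.12, 0.01, 0.15, 0.07, 54]
CALL [-0, -0, 0.78, -0, -0, -0, 54, -0, -0, 0.78, -0, -0, -0, 54, -0, -0, 0.77, -0, -0, -0, 54]
rows 15 -> p [ 0.6322 -0.1172  0.1301]
CALL [-0, -0, 0.26, -0, -0, -0, 54, -0, -0, 0.27, -0, -0, -0, 54, -0, -0, 0.26, -0, -0, -0, 54, -0, -0, 0.26, -0, -0, -0, 54]
rows 4 -> p [ 0.6322 -0.1172  0.0986]
```

Call:
{"method": "apply_moves", "body": {
  "steps": [0, 0, 0, 0, 0, 0, 40, 0, 0, 0, 0, 0, 0, 54, 0, 0, 0, 0, 0, 0, 54, 0, 0, -0.83, 0, 0, 0, 54, 0, 0, -0.84, 0, 0, 0, 54, 0, 0, -0.83, 0, 0, 0, 54, 0, 0, -0.83, 0, 0, 0, 54, 0, 0, -0.84, 0, 0, 0, 54, 0, 0, -0.83, 0, 0, 0, 54]
}}

```text
t: 26.33
tool_pos: [0.4883, -0.3814, 0.1599]
orientation: [3.112, 0.173, -0.298]
force: [0.3, -0.2, 0.4]
opening: 0.0502
gripper_force: 0.0
```

Call:
{"method": "apply_moves", "body": {
  "steps": [0.45, -0.69, -0.2, 0.01, 0.15, 0.07, 54, 0.44, -0.69, -0.2, 0, 0.15, 0.07, 54, 0.45, -0.69, -0.19, 0.01, 0.16, 0.07, 54, 0.44, -0.7, -0.18, 0.01, 0.15, 0.07, 54, 0.44, -0.69, -0.17, 0, 0.15, 0.07, 54, 0.44, -0.71, -0.17, 0.01, 0.15, 0.06, 54, 0.43, -0.7, -0.16, 0.01, 0.16, 0.07, 54, 0.44, -0.71, -0.15, 0, 0.15, 0.07, 54, 0.43, -0.72, -0.14, 0.01, 0.15, 0.07, 54, 0.42, -0.71, -0.14, 0, 0.15, 0.07, 54, 0.43, -0.72, -0.13, 0.01, 0.16, 0.07, 54, 0.42, -0.72, -0.12, 0.01, 0.15, 0.07, 54]
}}

```text
t: 27.33
tool_pos: [0.6326, -0.1157, 0.2003]
orientation: [-3.141, -0.037, -0.003]
force: [-0.7, 0.4, -0.5]
opening: 0.0501
gripper_force: 0.0
```

Call:
{"method": "apply_moves", "body": {
  "steps": [0, 0, 0.78, 0, 0, 0, 54, 0, 0, 0.78, 0, 0, 0, 54, 0, 0, 0.77, 0, 0, 0, 54, 0, 0, 0, 0, 0, 0, 54, 0, 0, 0, 0, 0, 0, 54]
}}

```text
t: 27.75
tool_pos: [0.6308, -0.1165, 0.1285]
orientation: [-3.14, -0.038, 0.004]
force: [0.4, 0.1, 1.1]
opening: 0.0503
gripper_force: 0.0
```

```bash
python3 - <<'E'
from plan import *
a,R=avg(2);print(load()[0]-a[:3])
T=snap('top');bar(T)
S=snap('scene');save(np.hstack([cv2.resize(T[200:380,400:540],None,fx=2.5,fy=2.5),cv2.resize(S[150:270,190:350],None,fx=2.8,fy=3.75,interpolation=2)]),'rel.png')
E
```

```text
avg [ 0.6325 -0.117   0.1311  0.0787 -0.4578  0.1679] sd [4.000e-04 1.000e-04 6.000e-04 1.848e-01 5.220e-02 5.232e-01]
[-0.00027599 -0.00013316 -0.03249018]
bar c [ 0.4549 -0.381 ] size mm 109.26619720458984 20.548961639404297 yaw 0.11570993273800338 n [484, 281, 17, 51, 461]
```

View pics/rel.png

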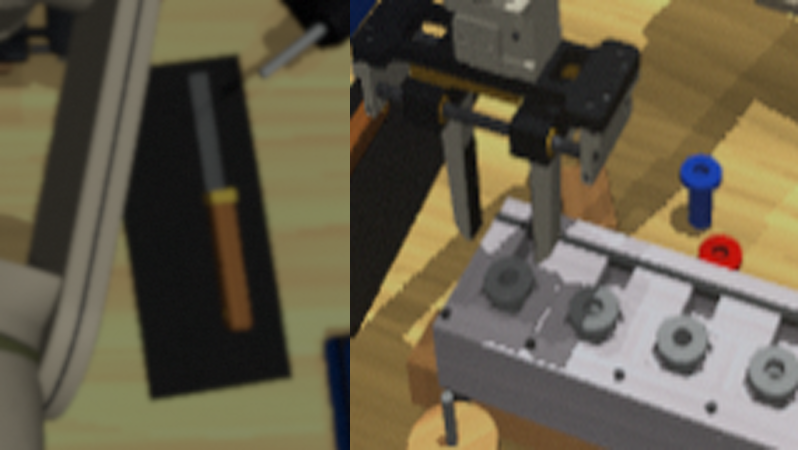

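Top view: the bar lies flat on the mat. Scene view: all four heads stand proud, with the gripper over station 0. I'll grip that bush.

Call:
{"method": "apply_moves", "body": {
  "steps": [0, 0, 0.26, 0, 0, 0, 54, 0, 0, 0.27, 0, 0, 0, 54, 0, 0, 0.26, 0, 0, 0, 54, 0, 0, 0.26, 0, 0, 0, 54, 0, 0, 0, 0, 0, 0, 54, 0, 0, 0, 0, 0, 0, 30, 0, 0, 0, 0, 0, 0, 0, 0, 0, 0, 0, 0, 0, 0, 0, 0, 0, 0, 0, 0, 0, 0, 0, 0, 0, 0, 0, 0],
  "grip_force": 30
}}

```text
t: 28.78
tool_pos: [0.6321, -0.1178, 0.0984]
orientation: [3.14, 0.037, 0.001]
force: [0.6, -5.6, -0.0]
opening: 0.0363
gripper_force: 30.0
```

```bash
cat > gau.py <<'E'
from plan import *
G=np.array([.4462,.2388]);D=down(JY)
if __name__=='__main__':
    i=int(sys.argv[1]);off=[0,0]
    rows([(stn(i,.165),D)],0)
    rows([(np.array([*G,.165]),D),(np.array([*G,.114]),D,.5)],0)
    rows([(np.array([*G,.100]),D,.15)],0)
    rows([(np.array([*G,.085]),D,.2)],0)
    rows([(np.array([*G,.070]),D,.2)],0)
E
python3 gau.py 0
```

```text
CALL [-0, -0, -0.74, -0, -0, -0, 0, -0, -0, -0.74, -0, -0, -0, 0, -0, -0, -0.73, -0, -0, -0, 0]
rows 3 -> p [ 0.6322 -0.1172  0.1649]
CALL [-0.37, -0.75, -0, -0, -0, -0, 0, -0.37, -0.75, -0, -0, -0, -0, 0, -0.37, -0.75, -0, -0, -0, -0, 0, -0.37, -0.75, -0, -0, -0, -0, 0, -0.37, -0.75, -0, -0, -0, -0, 0, -0.37, -0.76, -0, -0, -0, -0, 0, -0.36, -0.75, -0, -0, -0, -0, 0, -0.37, -0.75, -0, -0, -0, -0, 0, -0.37, -0.75, -0, -0, -0, -0, 0, -0.37, -0.75, -0, -0, -0, -0, 0, -0.37, -0.75, -0, -0, -0, -0, 0, -0.37, -0.75, -0, -0, -0, -0, 0]
CALL [-0.37, -0.75, -0, -0, -0, -0, 0, -0.37, -0.75, -0, -0, -0, -0, 0, -0.37, -0.75, -0, -0, -0, -0, 0, -0.37, -0.75, -0, -0, -0, -0, 0, 0, -0, 0.42, -0, -0, -0, 0, 0, -0, 0.43, -0, -0, -0, 0, 0, -0, 0.42, -0, -0, -0, 0, 0, -0, 0.43, -0, -0, -0, 0]
rows 20 -> p [0.4462 0.2387 0.114 ]
CALL [0, -0, 0.12, -0, -0, -0, 0, 0, -0, 0.11, -0, -0, -0, 0, 0, -0, 0.12, -0, -0, -0, 0, 0, -0, 0.12, -0, -0, -0, 0]
rows 4 -> p [0.4462 0.2387 0.0999]
CALL [0, -0, 0.17, -0, -0, -0, 0, 0, -0, 0.16, -0, -0, -0, 0, 0, -0, 0.17, -0, -0, -0, 0]
rows 3 -> p [0.4462 0.2387 0.0849]
CALL [0, -0, 0.17, -0, -0, -0, 0, 0, -0, 0.16, -0, -0, -0, 0, 0, -0, 0.17, -0, -0, -0, 0]
rows 3 -> p [0.4462 0.2387 0.0699]
```

Call:
{"method": "apply_moves", "body": {
  "steps": [0, 0, -0.4, 0, 0, 0, 0, 0, 0, -0.4, 0, 0, 0, 0, 0, 0, -0.7, 0, 0, 0, 0, 0, 0, -0.71, 0, 0, 0, 0, 0, 0, 0, 0, 0, 0, 0, 0, 0, 0, 0, 0, 0, 0]
}}

```text
t: 29.28
tool_pos: [0.6333, -0.1167, 0.1666]
orientation: [3.141, 0.038, 0.007]
force: [0.1, -0.4, -2.0]
opening: 0.0363
gripper_force: 30.0
```

```bash
python3 - <<'E'
from plan import *
a,R=avg(3);s=robot.read_state();print(s['opening'],np.round(s['wrist_torque'],3))
S=snap('scene')
for n in('bush_a',):
  for d in eyes.place_of('scene',n)[:7]: print(round(d['conf'],2),np.round(d['xy'],1))
  print('exp',proj('scene',a[:3]-[0,0,.034]),proj('scene',a[:3]+[0,0,.008]))
  for d in eyes.search_frame('scene',n)[:7]: print(round(d['conf'],2),np.round(d['rect'],1))
E
```

```text
avg [ 0.6316 -0.1164  0.1637 -0.5366  0.6179 -1.6469] sd [5.000e-04 1.000e-04 8.000e-04 3.782e-01 2.778e-01 2.390e-01]
0.03608529393463402 [ 0.035 -0.023  0.009]
0.8 [310.3 252.3]
0.73 [315.7 209. ]
0.65 [245.6 214.7]
0.59 [341.7 261.9]
0.58 [320.8 227.8]
exp [246.16751332 214.16907158] [244.53359811 197.79993126]
0.77 [266.5 225.2  21.4  14.2]
0.65 [308.5 191.5  17.1  18.8]
0.51 [235.7 196.7  16.3  23.7]
0.5 [298.8 234.1  16.7  13.2]
0.49 [312.3 213.2  20.2   7.7]
0.22 [210.4 204.2 171.8 108.2]
```

Call:
{"method": "apply_moves", "body": {
  "steps": [-0.37, -0.75, 0, 0, 0, 0, 0, -0.37, -0.75, 0, 0, 0, 0, 0, -0.37, -0.75, 0, 0, 0, 0, 0, -0.37, -0.75, 0, 0, 0, 0, 0, -0.37, -0.75, 0, 0, 0, 0, 0, -0.37, -0.76, 0, 0, 0, 0, 0, -0.36, -0.75, 0, 0, 0, 0, 0, -0.37, -0.75, 0, 0, 0, 0, 0, -0.37, -0.75, 0, 0, 0, 0, 0, -0.37, -0.75, 0, 0, 0, 0, 0, -0.37, -0.75, 0, 0, 0, 0, 0, -0.37, -0.75, 0, 0, 0, 0, 0]
}}

```text
t: 30.58
tool_pos: [0.4916, 0.1511, 0.164]
orientation: [-3.141, -0.038, 0.0]
force: [0.7, 0.3, -1.0]
opening: 0.0362
gripper_force: 30.0
```

Call:
{"method": "apply_moves", "body": {
  "steps": [-0.37, -0.75, 0, 0, 0, 0, 0, -0.37, -0.75, 0, 0, 0, 0, 0, -0.37, -0.75, 0, 0, 0, 0, 0, -0.37, -0.75, 0, 0, 0, 0, 0, 0, 0, 0.42, 0, 0, 0, 0, 0, 0, 0.43, 0, 0, 0, 0, 0, 0, 0.42, 0, 0, 0, 0, 0, 0, 0.43, 0, 0, 0, 0, 0, 0, 0, 0, 0, 0, 0, 0, 0, 0, 0, 0, 0, 0]
}}

```text
t: 31.42
tool_pos: [0.4453, 0.2377, 0.1117]
orientation: [3.14, 0.036, -0.004]
force: [0.3, -0.5, -1.8]
opening: 0.036
gripper_force: 30.0
```

```bash
python3 - <<'E'
from plan import *
a,R=avg(3);print(load()[0]-a[:3])
S=snap('scene');save(S,'g1.png',(385,190,465,270),7)
print('tool tip',(proj('scene',a[:3])-[385,190])*7+3,'pin top exp',(proj('scene',[.4462,.2388,.072])-[385,190])*7+3)
E
```

```text
avg [ 0.4465  0.2385  0.1136 -0.2993  0.2201 -1.3987] sd [3.000e-04 3.000e-04 5.000e-04 6.238e-01 1.113e-01 2.920e-01]
[-0.00032222  0.00018887 -0.04375038]
tool tip [333.25541925 144.54979236] pin top exp [310.80687721 247.11586904]
```

View pics/g1.png

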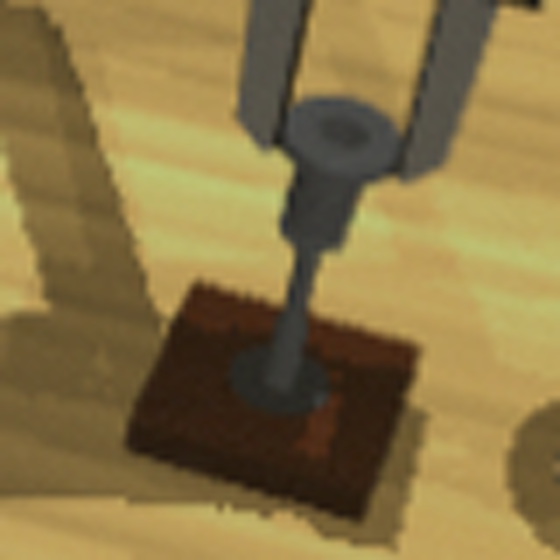

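The bush hangs right over the pin (shank end about (312,240), pin directly below), so I'll lower it with force checks.

Call:
{"method": "apply_moves", "body": {
  "steps": [0, 0, 0.12, 0, 0, 0, 0, 0, 0, 0, 0, 0, 0, 0, 0, 0, 0, 0, 0, 0, 0]
}}

```text
t: 31.87
tool_pos: [0.4462, 0.2391, 0.1101]
orientation: [-3.141, -0.038, -0.001]
force: [-0.4, 0.1, -1.4]
opening: 0.0358
gripper_force: 30.0
```

Call:
{"method": "apply_moves", "body": {
  "steps": [0, 0, 0.11, 0, 0, 0, 0, 0, 0, 0, 0, 0, 0, 0, 0, 0, 0, 0, 0, 0, 0]
}}

```text
t: 32.12
tool_pos: [0.4459, 0.2391, 0.1065]
orientation: [-3.141, -0.038, -0.0]
force: [-0.5, -0.1, 0.1]
opening: 0.036
gripper_force: 30.0
```

Call:
{"method": "apply_moves", "body": {
  "steps": [0, 0, 0.12, 0, 0, 0, 0, 0, 0, 0, 0, 0, 0, 0, 0, 0, 0, 0, 0, 0, 0]
}}

```text
t: 32.37
tool_pos: [0.4459, 0.2391, 0.1028]
orientation: [-3.141, -0.038, -0.0]
force: [-0.4, -0.4, -0.7]
opening: 0.0365
gripper_force: 30.0
```

Call:
{"method": "apply_moves", "body": {
  "steps": [0, 0, 0.12, 0, 0, 0, 0, 0, 0, 0, 0, 0, 0, 0, 0, 0, 0, 0, 0, 0, 0]
}}

```text
t: 32.62
tool_pos: [0.4459, 0.239, 0.0992]
orientation: [-3.141, -0.038, -0.0]
force: [-0.3, -0.8, -1.2]
opening: 0.036
gripper_force: 30.0
```

Call:
{"method": "apply_moves", "body": {
  "steps": [0, 0, 0.17, 0, 0, 0, 0, 0, 0, 0.16, 0, 0, 0, 0, 0, 0, 0.17, 0, 0, 0, 0, 0, 0, 0, 0, 0, 0, 0, 0, 0, 0, 0, 0, 0, 0]
}}

```text
t: 33.03
tool_pos: [0.4456, 0.2389, 0.0838]
orientation: [3.141, 0.038, -0.001]
force: [-0.9, -0.4, -0.8]
opening: 0.036
gripper_force: 30.0
```

Call:
{"method": "apply_moves", "body": {
  "steps": [0, 0, 0.17, 0, 0, 0, 0, 0, 0, 0.1, 0, 0, 0, 0, 0, 0, 0, 0, 0, 0, 0, 0, 0, 0, 0, 0, 0, 0]
}}

```text
t: 33.37
tool_pos: [0.4459, 0.239, 0.0761]
orientation: [-3.141, -0.038, -0.0]
force: [-0.4, 0.3, -0.5]
opening: 0.036
gripper_force: 30.0
```

Call:
{"method": "apply_moves", "body": {
  "steps": [0, 0, 0.1, 0, 0, 0, 0, 0, 0, 0, 0, 0, 0, 0, 0, 0, 0, 0, 0, 0, 0]
}}

```text
t: 33.62
tool_pos: [0.4461, 0.2391, 0.0733]
orientation: [-3.141, -0.038, -0.001]
force: [0.4, 0.5, -2.0]
opening: 0.0362
gripper_force: 30.0
```

Call:
{"method": "apply_moves", "body": {
  "steps": [0, 0, 0.13, 0, 0, 0, 0, 0, 0, 0, 0, 0, 0, 0, 0, 0, 0, 0, 0, 0, 0]
}}

```text
t: 33.87
tool_pos: [0.4459, 0.239, 0.0692]
orientation: [-3.141, -0.038, -0.0]
force: [0.1, -0.2, -1.3]
opening: 0.0361
gripper_force: 30.0
```

The bush passed the step freely (lower end at about 35 mm, no force), so station 0 is worn and goes in the tin. One more short push will confirm.

```bash
cat > tin.py <<'E'
from gau import *
TIN=np.array([.4295,.392]);dx=float(sys.argv[1])
p,R=load()
rows([(np.array([*G,.062]),D,.3)],0)
rows([(np.array([*G,.135]),D),(np.array([TIN[0]+dx,TIN[1],.135]),D),(np.array([TIN[0]+dx,TIN[1],.080]),D,.5)],0)
i=int(sys.argv[2])
rows([(np.array([TIN[0]+dx,TIN[1],.165]),D)],54)
rows([(stn(i,.165),D),(stn(i,.13),D,.5)],54)
rows([(stn(i,.0985),D,.4)],54)
E
python3 tin.py -.02 3
```

```text
CALL [0, -0, 0.26, -0, -0, -0, 0]
rows 1 -> p [0.4462 0.2387 0.0621]
CALL [0, -0, -0.81, -0, -0, -0, 0, 0, -0, -0.81, -0, -0, -0, 0, 0, -0, -0.81, -0, -0, -0, 0, -0.16, -0.73, 0, -0, -0, -0, 0, -0.15, -0.74, 0, -0, -0, -0, 0, -0.16, -0.73, 0, -0, -0, -0, 0, -0.16, -0.74, 0, -0, -0, -0, 0, -0.15, -0.73, 0, -0, -0, -0, 0, -0.16, -0.74, 0, -0, -0, -0, 0, -0.16, -0.73, 0, -0, -0, -0, 0, 0, 0, 0.46, -0, -0, -0, 0, 0, 0, 0.46, -0, -0, -0, 0]
CALL [0, 0, 0.46, -0, -0, -0, 0, 0, 0, 0.45, -0, -0, -0, 0]
rows 14 -> p [0.4094 0.392  0.0801]
CALL [0, 0, -0.71, -0, -0, -0, 54, 0, 0, -0.7, -0, -0, -0, 54, 0, 0, -0.71, -0, -0, -0, 54, 0, 0, -0.71, -0, -0, -0, 54]
rows 4 -> p [0.4094 0.392  0.165 ]
CALL [0.47, 0.68, -0, -0, -0, -0, 54, 0.46, 0.67, -0, -0, -0, -0, 54, 0.47, 0.68, -0, -0, -0, -0, 54, 0.47, 0.68, -0, -0, -0, -0, 54, 0.47, 0.67, -0, -0, -0, -0, 54, 0.46, 0.68, -0, -0, -0, -0, 54, 0.47, 0.68, -0, -0, -0, -0, 54, 0.47, 0.67, -0, -0, -0, -0, 54, 0.46, 0.68, -0, -0, -0, -0, 54, 0.47, 0.68, -0, -0, -0, -0, 54, 0.47, 0.67, -0, -0, -0, -0, 54, 0.47, 0.68, -0, -0, -0, -0, 54]
CALL [0.46, 0.68, -0, -0, -0, -0, 54, 0.47, 0.67, -0, -0, -0, -0, 54, 0.47, 0.68, -0, -0, -0, -0, 54, -0, -0, 0.39, -0, -0, -0, 54, -0, -0, 0.39, -0, -0, -0, 54, -0, -0, 0.39, -0, -0, -0, 54]
rows 18 -> p [0.6271 0.0928 0.1299]
CALL [-0, -0, 0.35, -0, -0, -0, 54, -0, -0, 0.35, -0, -0, -0, 54, -0, -0, 0.35, -0, -0, -0, 54]
rows 3 -> p [0.6271 0.0928 0.0984]
```

Call:
{"method": "apply_moves", "body": {
  "steps": [0, 0, 0.26, 0, 0, 0, 0, 0, 0, 0, 0, 0, 0, 0, 0, 0, 0, 0, 0, 0, 0]
}}

```text
t: 34.12
tool_pos: [0.4456, 0.2389, 0.0609]
orientation: [3.141, 0.038, -0.001]
force: [-0.6, 0.2, -1.0]
opening: 0.0361
gripper_force: 30.0
```

Call:
{"method": "apply_moves", "body": {
  "steps": [0, 0, -0.81, 0, 0, 0, 0, 0, 0, -0.81, 0, 0, 0, 0, 0, 0, -0.81, 0, 0, 0, 0, -0.16, -0.73, 0, 0, 0, 0, 0, -0.15, -0.74, 0, 0, 0, 0, 0, -0.16, -0.73, 0, 0, 0, 0, 0, -0.16, -0.74, 0, 0, 0, 0, 0, -0.15, -0.73, 0, 0, 0, 0, 0, -0.16, -0.74, 0, 0, 0, 0, 0, -0.16, -0.73, 0, 0, 0, 0, 0, 0, 0, 0.46, 0, 0, 0, 0, 0, 0, 0.46, 0, 0, 0, 0]
}}

```text
t: 35.12
tool_pos: [0.4097, 0.3945, 0.1079]
orientation: [-3.139, -0.041, -0.004]
force: [-0.6, 0.5, -1.4]
opening: 0.0363
gripper_force: 30.0
```

Call:
{"method": "apply_moves", "body": {
  "steps": [0, 0, 0.46, 0, 0, 0, 0, 0, 0, 0.45, 0, 0, 0, 0, 0, 0, 0, 0, 0, 0, 0, 0, 0, 0, 0, 0, 0, 0]
}}

```text
t: 35.45
tool_pos: [0.4088, 0.3919, 0.0788]
orientation: [3.14, 0.037, -0.002]
force: [-0.8, 0.3, -0.3]
opening: 0.0356
gripper_force: 30.0
```

```bash
python3 - <<'E'
from h import *
s,R=st();S=snap('scene');T=snap('top')
for c in('top','scene'):
  for n,z in(('tin',0),('tray',0)):
    print(c,n,[(round(d['conf'],2),np.round(at(c,d['xy'],z)[:2],3).tolist()) for d in eyes.place_of(c,n)[:2]])
g=cv2.cvtColor(cv2.imread('pics/top0.png'),cv2.COLOR_BGR2GRAY)
e=cv2.Canny(cv2.GaussianBlur(g,(3,3),0),40,100)[285:355,92:170]
c=cv2.HoughCircles(cv2.resize(g[285:355,92:170],None,fx=4,fy=4,interpolation=2),cv2.HOUGH_GRADIENT_ALT,1.5,40,param1=150,param2=.5,minRadius=80,maxRadius=140)
if c is not None:
  for x,y,r in c[0][:4]:
    uv=(92+x/4,285+y/4);print('circ',uv,r/4,at('top',uv,.07),r/4*1.03/508)
E
```

```text
t 35.45 pos [0.4088 0.3919 0.0788] F [-0.8  0.3 -0.3] op 0.0356 gf 30.0
R [[1.0, 0.024, -0.001], [0.024, -1.0, -0.001], [-0.001, 0.001, -1.0]]
top tin [(0.9, [0.43, 0.384])]
top tray [(0.93, [0.614, 0.343]), (0.74, [0.645, -0.053])]
scene tin [(0.67, [0.424, 0.394]), (0.63, [0.774, 0.011])]
scene tray [(0.67, [0.563, 0.078]), (0.65, [0.618, 0.342])]
```

Call:
{"method": "apply_moves", "body": {
  "steps": [0, 0, 0, 0, 0, 0, 54, 0, 0, 0, 0, 0, 0, 54, 0, 0, 0, 0, 0, 0, 54, 0, 0, -0.71, 0, 0, 0, 54, 0, 0, -0.7, 0, 0, 0, 54, 0, 0, -0.71, 0, 0, 0, 54, 0, 0, -0.71, 0, 0, 0, 54]
}}

```text
t: 36.33
tool_pos: [0.4093, 0.3924, 0.1656]
orientation: [-3.141, -0.038, -0.001]
force: [-0.2, 0.3, -0.4]
opening: 0.0504
gripper_force: 0.0
```

Call:
{"method": "apply_moves", "body": {
  "steps": [0.47, 0.68, 0, 0, 0, 0, 54, 0.46, 0.67, 0, 0, 0, 0, 54, 0.47, 0.68, 0, 0, 0, 0, 54, 0.47, 0.68, 0, 0, 0, 0, 54, 0.47, 0.67, 0, 0, 0, 0, 54, 0.46, 0.68, 0, 0, 0, 0, 54, 0.47, 0.68, 0, 0, 0, 0, 54, 0.47, 0.67, 0, 0, 0, 0, 54, 0.46, 0.68, 0, 0, 0, 0, 54, 0.47, 0.68, 0, 0, 0, 0, 54, 0.47, 0.67, 0, 0, 0, 0, 54, 0.47, 0.68, 0, 0, 0, 0, 54]
}}

```text
t: 37.33
tool_pos: [0.5843, 0.1519, 0.1649]
orientation: [-3.141, -0.038, -0.002]
force: [0.6, 0.7, 0.6]
opening: 0.0501
gripper_force: 0.0
```

Call:
{"method": "apply_moves", "body": {
  "steps": [0.46, 0.68, 0, 0, 0, 0, 54, 0.47, 0.67, 0, 0, 0, 0, 54, 0.47, 0.68, 0, 0, 0, 0, 54, 0, 0, 0.39, 0, 0, 0, 54, 0, 0, 0.39, 0, 0, 0, 54, 0, 0, 0.39, 0, 0, 0, 54, 0, 0, 0, 0, 0, 0, 54, 0, 0, 0, 0, 0, 0, 54, 0, 0, 0, 0, 0, 0, 54]
}}

```text
t: 38.08
tool_pos: [0.6266, 0.094, 0.1296]
orientation: [-3.141, -0.04, -0.001]
force: [0.0, 0.4, -0.4]
opening: 0.0501
gripper_force: 0.0
```

```bash
python3 - <<'E'
from plan import *
s,R=st();T=snap('top');S=snap('scene');p=np.array(s['tool_pos'])
for c in('top','scene'):
  print(c,[(round(d['conf'],2),np.round(d['xy'],1).tolist(),np.round(at(c,d['xy'],.064)[:2],3).tolist(),np.round(at(c,d['xy'],.02)[:2],3).tolist()) for d in eyes.place_of(c,'bush_a')[:8]])
save(T,'tinchk.png',(90,280,230,360),5)
E
```

```text
t 38.08 pos [0.6266 0.094  0.1296] F [ 0.   0.4 -0.4] op 0.0501 gf 0.0
R [[1.0, 0.025, 0.0], [0.025, -1.0, 0.0], [0.0, -0.0, -1.0]]
top [(0.83, [333.6, 223.7], [0.627, -0.042], [0.634, -0.043]), (0.82, [339.4, 336.6], [0.396, -0.051], [0.394, -0.053]), (0.71, [313.3, 300.2], [0.47, 0.001], [0.471, 0.001]), (0.56, [270.2, 228.6], [0.617, 0.089], [0.624, 0.093]), (0.51, [131.6, 331.6], [0.406, 0.373], [0.404, 0.389]), (0.5, [310.5, 160.5], [0.762, 0.006], [0.775, 0.006]), (0.35, [301.2, 223.8], [0.627, 0.025], [0.634, 0.027])]
scene [(0.67, [343.0, 263.4], [0.628, 0.098], [0.584, 0.086]), (0.63, [276.4, 245.4], [0.63, -0.051], [0.587, -0.073]), (0.59, [324.3, 229.5], [0.542, 0.025], [0.493, 0.008]), (0.53, [308.5, 252.9], [0.626, 0.021], [0.582, 0.004]), (0.51, [313.9, 209.7], [0.485, -0.022], [0.432, -0.042])]
```

Call:
{"method": "apply_moves", "body": {
  "steps": [0, 0, 0.35, 0, 0, 0, 54, 0, 0, 0.35, 0, 0, 0, 54, 0, 0, 0.35, 0, 0, 0, 54, 0, 0, 0, 0, 0, 0, 54, 0, 0, 0, 0, 0, 0, 54, 0, 0, 0, 0, 0, 0, 0, 0, 0, 0, 0, 0, 0, 0, 0, 0, 0, 0, 0, 0, 0, 0, 0, 0, 0, 0, 0, 0, 0, 0, 0, 0, 0, 0, 0]
}}

```text
t: 39.12
tool_pos: [0.6269, 0.0921, 0.0978]
orientation: [3.14, 0.037, 0.0]
force: [-0.1, -5.7, -1.0]
opening: 0.0362
gripper_force: 30.0
```

```bash
cat > gau.py <<'E'
from plan import *
G=np.array([.4462,.2390]);D=down(JY)
if __name__=='__main__':
    i=int(sys.argv[1])
    rows([(stn(i,.115),D,.4),(stn(i,.16),D),(np.array([*G,.16]),D),(np.array([*G,.114]),D,.5)],0)
    rows([(np.array([*G,.100]),D,.15)],0)
E
python3 gau.py 3
```

```text
CALL [-0, -0, -0.28, -0, -0, -0, 0, -0, -0, -0.27, -0, -0, -0, 0, -0, -0, -0.75, -0, -0, -0, 0, -0, -0, -0.75, -0, -0, -0, 0, -0.59, -0.5, -0, -0, -0, -0, 0, -0.59, -0.5, -0, -0, -0, -0, 0, -0.59, -0.51, -0, -0, -0, -0, 0, -0.59, -0.5, -0, -0, -0, -0, 0, -0.59, -0.5, -0, -0, -0, -0, 0, -0.59, -0.5, -0, -0, -0, -0, 0, -0.6, -0.51, -0, -0, -0, -0, 0, -0.59, -0.5, -0, -0, -0, -0, 0]
CALL [-0.59, -0.5, -0, -0, -0, -0, 0, -0.59, -0.5, -0, -0, -0, -0, 0, 0, -0, 0.38, -0, -0, -0, 0, 0, -0, 0.38, -0, -0, -0, 0, 0, -0, 0.39, -0, -0, -0, 0, 0, -0, 0.38, -0, -0, -0, 0]
rows 18 -> p [0.4461 0.239  0.114 ]
CALL [0, -0, 0.12, -0, -0, -0, 0, 0, -0, 0.11, -0, -0, -0, 0, 0, -0, 0.12, -0, -0, -0, 0, 0, -0, 0.12, -0, -0, -0, 0]
rows 4 -> p [0.4462 0.239  0.0999]
```

Call:
{"method": "apply_moves", "body": {
  "steps": [0, 0, -0.28, 0, 0, 0, 0, 0, 0, -0.27, 0, 0, 0, 0, 0, 0, -0.75, 0, 0, 0, 0, 0, 0, -0.75, 0, 0, 0, 0, -0.59, -0.5, 0, 0, 0, 0, 0, -0.59, -0.5, 0, 0, 0, 0, 0, -0.59, -0.51, 0, 0, 0, 0, 0, -0.59, -0.5, 0, 0, 0, 0, 0, -0.59, -0.5, 0, 0, 0, 0, 0, -0.59, -0.5, 0, 0, 0, 0, 0, -0.6, -0.51, 0, 0, 0, 0, 0, -0.59, -0.5, 0, 0, 0, 0, 0]
}}

```text
t: 40.12
tool_pos: [0.4812, 0.2116, 0.1605]
orientation: [-3.14, -0.038, -0.002]
force: [-0.7, 0.1, -1.0]
opening: 0.0364
gripper_force: 30.0
```

Call:
{"method": "apply_moves", "body": {
  "steps": [-0.59, -0.5, 0, 0, 0, 0, 0, -0.59, -0.5, 0, 0, 0, 0, 0, 0, 0, 0.38, 0, 0, 0, 0, 0, 0, 0.38, 0, 0, 0, 0, 0, 0, 0.39, 0, 0, 0, 0, 0, 0, 0.38, 0, 0, 0, 0, 0, 0, 0, 0, 0, 0, 0, 0, 0, 0, 0, 0, 0, 0]
}}

```text
t: 40.78
tool_pos: [0.4456, 0.2385, 0.1121]
orientation: [3.141, 0.036, -0.003]
force: [-0.4, -0.7, -0.3]
opening: 0.0363
gripper_force: 30.0
```

Call:
{"method": "apply_moves", "body": {
  "steps": [0, 0, 0.12, 0, 0, 0, 0, 0, 0, 0.11, 0, 0, 0, 0, 0, 0, 0, 0, 0, 0, 0, 0, 0, 0, 0, 0, 0, 0]
}}

```text
t: 41.12
tool_pos: [0.4463, 0.2393, 0.1068]
orientation: [-3.141, -0.037, -0.001]
force: [0.1, 0.5, -1.4]
opening: 0.0362
gripper_force: 30.0
```

Call:
{"method": "apply_moves", "body": {
  "steps": [0, 0, 0.12, 0, 0, 0, 0, 0, 0, 0, 0, 0, 0, 0, 0, 0, 0, 0, 0, 0, 0]
}}

```text
t: 41.37
tool_pos: [0.446, 0.2394, 0.103]
orientation: [-3.141, -0.038, -0.001]
force: [0.1, 0.2, -1.2]
opening: 0.0359
gripper_force: 30.0
```

Call:
{"method": "apply_moves", "body": {
  "steps": [0, 0, 0.12, 0, 0, 0, 0, 0, 0, 0.16, 0, 0, 0, 0, 0, 0, 0, 0, 0, 0, 0, 0, 0, 0, 0, 0, 0, 0]
}}

```text
t: 41.7
tool_pos: [0.4457, 0.2392, 0.0941]
orientation: [3.141, 0.038, -0.001]
force: [-0.1, 0.1, -1.6]
opening: 0.036
gripper_force: 30.0
```

Call:
{"method": "apply_moves", "body": {
  "steps": [0, 0, 0.17, 0, 0, 0, 0, 0, 0, 0.17, 0, 0, 0, 0, 0, 0, 0.17, 0, 0, 0, 0, 0, 0, 0, 0, 0, 0, 0, 0, 0, 0, 0, 0, 0, 0]
}}

```text
t: 42.12
tool_pos: [0.4456, 0.239, 0.0786]
orientation: [3.141, 0.038, -0.001]
force: [0.3, -2.4, -0.9]
opening: 0.0357
gripper_force: 30.0
```

Call:
{"method": "apply_moves", "body": {
  "steps": [0, 0, 0.16, 0, 0, 0, 0, 0, 0, 0, 0, 0, 0, 0, 0, 0, 0, 0, 0, 0, 0]
}}

```text
t: 42.37
tool_pos: [0.4462, 0.2391, 0.0745]
orientation: [3.141, 0.038, 0.001]
force: [0.3, -4.4, -0.6]
opening: 0.036
gripper_force: 30.0
```

Call:
{"method": "apply_moves", "body": {
  "steps": [0, 0, 0.1, 0, 0, 0, 0, 0, 0, 0, 0, 0, 0, 0, 0, 0, 0, 0, 0, 0, 0]
}}

```text
t: 42.62
tool_pos: [0.4465, 0.2391, 0.0727]
orientation: [3.141, 0.038, 0.002]
force: [-5.6, -7.0, 9.2]
opening: 0.0361
gripper_force: 30.0
```

Call:
{"method": "apply_moves", "body": {
  "steps": [0, 0, -0.15, 0, 0, 0, 0, -0.02, 0.04, 0, 0, 0, 0, 0, 0, 0, 0, 0, 0, 0, 0, 0, 0, 0, 0, 0, 0, 0]
}}

```text
t: 42.95
tool_pos: [0.446, 0.2387, 0.0766]
orientation: [-3.14, -0.038, -0.003]
force: [-0.2, 0.1, -1.3]
opening: 0.0361
gripper_force: 30.0
```

Call:
{"method": "apply_moves", "body": {
  "steps": [0, 0, 0.12, 0, 0, 0, 0, 0, 0, 0, 0, 0, 0, 0, 0, 0, 0, 0, 0, 0, 0]
}}

```text
t: 43.2
tool_pos: [0.4461, 0.2389, 0.073]
orientation: [-3.14, -0.038, -0.003]
force: [-0.5, 1.2, 2.4]
opening: 0.0366
gripper_force: 30.0
```

Call:
{"method": "apply_moves", "body": {
  "steps": [0, 0, 0.06, 0, 0, 0, 0, 0, 0, 0, 0, 0, 0, 0, 0, 0, 0, 0, 0, 0, 0]
}}

```text
t: 43.45
tool_pos: [0.4465, 0.2389, 0.0726]
orientation: [-3.14, -0.038, -0.004]
force: [-5.9, -0.9, 14.7]
opening: 0.0361
gripper_force: 30.0
```

Stopped firmly at the step with no side load, so station 3 is good and goes to the tray.

```bash
cat > tray.py <<'E'
from gau import *
C=np.array([.617,.341])+Ro.from_euler('z',-.077).apply([float(sys.argv[1]),0,0])[:2]
rows([(load()[0]*[1,1,0]+[0,0,.14],D),(np.array([*C,.14]),D),(np.array([*C,.055]),D,.6)],0)
rows([(np.array([*C,.0445]),D,.2)],0)
rows([(np.array([*C,.0415]),D,.2)],0)
if len(sys.argv)>2:
    i=int(sys.argv[2])
    rows([(np.array([*C,.150]),D)],54)
    rows([(stn(i,.150),D),(stn(i,.125),D,.5),(stn(i,.0985),D,.4)],54)
E
python3 - <<'E'
from gau import *
dump([.4456,.2378,.0711],D)
E
python3 tray.py .03 2
```

```text
CALL [0, 0, -0.77, 0, 0, 0, 0, 0, 0, -0.76, 0, 0, 0, 0, 0, 0, -0.77, 0, 0, 0, 0, 0.75, -0.36, 0, 0, 0, 0, 0, 0.76, -0.35, 0, 0, 0, 0, 0, 0.75, -0.36, 0, 0, 0, 0, 0, 0.76, -0.35, 0, 0, 0, 0, 0, 0.75, -0.36, 0, 0, 0, 0, 0, 0.76, -0.35, 0, 0, 0, 0, 0, 0.75, -0.36, 0, 0, 0, 0, 0, 0.76, -0.35, 0, 0, 0, 0, 0, 0.75, -0.36, 0, 0, 0, 0, 0]
CALL [0, 0, 0.57, 0, 0, 0, 0, 0, 0, 0.56, 0, 0, 0, 0, 0, 0, 0.57, 0, 0, 0, 0, 0, 0, 0.57, 0, 0, 0, 0, 0, 0, 0.57, 0, 0, 0, 0]
rows 17 -> p [0.6469 0.3388 0.0549]
CALL [0, 0, 0.17, 0, 0, 0, 0, 0, 0, 0.18, 0, 0, 0, 0]
rows 2 -> p [0.6469 0.3388 0.0444]
CALL [0, 0, 0.1, 0, 0, 0, 0]
rows 1 -> p [0.6469 0.3388 0.0414]
CALL [0, 0, -0.72, 0, 0, 0, 54, 0, 0, -0.73, 0, 0, 0, 54, 0, 0, -0.72, 0, 0, 0, 54, 0, 0, -0.73, 0, 0, 0, 54, 0, 0, -0.72, 0, 0, 0, 54]
rows 5 -> p [0.6469 0.3388 0.15  ]
CALL [-0.07, 0.81, 0, 0, 0, 0, 54, -0.06, 0.81, 0, 0, 0, 0, 54, -0.07, 0.81, 0, 0, 0, 0, 54, -0.07, 0.81, 0, 0, 0, 0, 54, -0.06, 0.8, 0, 0, 0, 0, 54, -0.07, 0.81, 0, 0, 0, 0, 54, -0.06, 0.81, -0, 0, 0, 0, 54, -0.07, 0.81, -0, 0, 0, 0, 54, -0.07, 0.81, -0, 0, 0, 0, 54, -0.06, 0.81, -0, 0, 0, 0, 54, -0.07, 0.81, -0, 0, 0, 0, 54, -0.07, 0.81, -0, 0, 0, 0, 54]
CALL [-0.06, 0.8, -0, 0, 0, 0, 54, -0, 0, 0.42, 0, 0, 0, 54, -0, 0, 0.41, 0, 0, 0, 54, -0, 0, 0.3, 0, 0, 0, 54, -0, 0, 0.29, 0, 0, 0, 54, -0, 0, 0.3, 0, 0, 0, 54]
rows 18 -> p [0.6288 0.0229 0.0984]
```

Call:
{"method": "apply_moves", "body": {
  "steps": [0, 0, -0.77, 0, 0, 0, 0, 0, 0, -0.76, 0, 0, 0, 0, 0, 0, -0.77, 0, 0, 0, 0, 0.75, -0.36, 0, 0, 0, 0, 0, 0.76, -0.35, 0, 0, 0, 0, 0, 0.75, -0.36, 0, 0, 0, 0, 0, 0.76, -0.35, 0, 0, 0, 0, 0, 0.75, -0.36, 0, 0, 0, 0, 0, 0.76, -0.35, 0, 0, 0, 0, 0, 0.75, -0.36, 0, 0, 0, 0, 0, 0.76, -0.35, 0, 0, 0, 0, 0, 0.75, -0.36, 0, 0, 0, 0, 0]
}}

```text
t: 44.45
tool_pos: [0.6477, 0.3394, 0.1388]
orientation: [3.141, 0.038, -0.0]
force: [0.2, -0.8, -0.6]
opening: 0.0362
gripper_force: 30.0
```

Call:
{"method": "apply_moves", "body": {
  "steps": [0, 0, 0, 0, 0, 0, 0, 0, 0, 0.57, 0, 0, 0, 0, 0, 0, 0.56, 0, 0, 0, 0, 0, 0, 0.57, 0, 0, 0, 0, 0, 0, 0.57, 0, 0, 0, 0, 0, 0, 0.57, 0, 0, 0, 0, 0, 0, 0, 0, 0, 0, 0, 0, 0, 0, 0, 0, 0, 0]
}}

```text
t: 45.12
tool_pos: [0.6454, 0.3384, 0.0529]
orientation: [3.14, 0.038, -0.004]
force: [0.5, -0.0, -1.2]
opening: 0.0361
gripper_force: 30.0
```

Call:
{"method": "apply_moves", "body": {
  "steps": [0, 0, 0.17, 0, 0, 0, 0, 0, 0, 0.18, 0, 0, 0, 0, 0, 0, 0, 0, 0, 0, 0, 0, 0, 0, 0, 0, 0, 0]
}}

```text
t: 45.45
tool_pos: [0.647, 0.3391, 0.0445]
orientation: [-3.141, -0.038, -0.002]
force: [0.2, 0.4, 0.1]
opening: 0.0362
gripper_force: 30.0
```

Call:
{"method": "apply_moves", "body": {
  "steps": [0, 0, 0.1, 0, 0, 0, 0, 0, 0, 0, 0, 0, 0, 0, 0, 0, 0, 0, 0, 0, 0]
}}

```text
t: 45.7
tool_pos: [0.6469, 0.3391, 0.0412]
orientation: [-3.141, -0.038, -0.001]
force: [-0.1, 0.5, -1.0]
opening: 0.0358
gripper_force: 30.0
```

```bash
python3 - <<'E'
from plan import *
a,R=avg(2);T=snap('top');S=snap('scene')
for c in('top','scene'):
  for n in('tray','bush_a'): print(c,n,[(round(d['conf'],2),np.round(at(c,d['xy'],.006)[:2],3).tolist()) for d in eyes.place_of(c,n)[:8]])
  print(c,[(round(d['conf'],2),np.round(d['rect']).tolist()) for d in eyes.search_frame(c,'tray')[:1]])
E
```

```text
avg [ 0.647   0.3391  0.0413  0.3459  0.4074 -0.3837] sd [0.     0.     0.     0.3275 0.2029 0.0505]
top tray [(0.56, [0.607, 0.341])]
top bush_a [(0.77, [0.4, -0.053]), (0.71, [0.469, -0.003]), (0.59, [0.634, -0.053]), (0.57, [0.633, 0.022])]
top [(0.82, [147.0, 203.0, 42.0, 71.0])]
scene tray [(0.63, [0.622, 0.344])]
scene bush_a [(0.82, [0.648, 0.344]), (0.73, [0.57, -0.084]), (0.73, [0.416, -0.055]), (0.68, [0.483, -0.009]), (0.32, [0.774, -0.085])]
scene [(0.84, [419.0, 283.0, 72.0, 71.0])]
```

Call:
{"method": "apply_moves", "body": {
  "steps": [0, 0, 0.06, 0, 0, 0, 0, 0, 0, 0, 0, 0, 0, 0, 0, 0, 0, 0, 0, 0, 0]
}}

```text
t: 46.45
tool_pos: [0.6475, 0.3393, 0.0406]
orientation: [-3.141, -0.038, -0.003]
force: [-1.7, -1.3, 4.4]
opening: 0.0363
gripper_force: 30.0
```

Call:
{"method": "apply_moves", "body": {
  "steps": [0, 0, 0.04, 0, 0, 0, 0, 0, 0, 0, 0, 0, 0, 0, 0, 0, 0, 0, 0, 0, 0]
}}

```text
t: 46.7
tool_pos: [0.648, 0.3393, 0.0406]
orientation: [-3.14, -0.038, -0.005]
force: [-2.8, -2.8, 10.5]
opening: 0.0359
gripper_force: 30.0
```

Call:
{"method": "apply_moves", "body": {
  "steps": [0, 0, -0.06, 0, 0, 0, 0, 0, 0, 0, 0, 0, 0, 54, 0, 0, 0, 0, 0, 0, 54, 0, 0, 0, 0, 0, 0, 54, 0, 0, -0.36, 0, 0, 0, 54, 0, 0, -0.6, 0, 0, 0, 54, 0, 0, -0.9, 0, 0, 0, 54, 0, 0, -0.9, 0, 0, 0, 54, 0, 0, -0.9, 0, 0, 0, 54]
}}

```text
t: 47.45
tool_pos: [0.6466, 0.339, 0.1514]
orientation: [-3.141, -0.038, -0.001]
force: [0.6, -0.4, 0.6]
opening: 0.0501
gripper_force: 0.0
```

Call:
{"method": "apply_moves", "body": {
  "steps": [-0.07, 0.81, 0, 0, 0, 0, 54, -0.06, 0.81, 0, 0, 0, 0, 54, -0.07, 0.81, 0, 0, 0, 0, 54, -0.07, 0.81, 0, 0, 0, 0, 54, -0.06, 0.8, 0, 0, 0, 0, 54, -0.07, 0.81, 0, 0, 0, 0, 54, -0.06, 0.81, 0, 0, 0, 0, 54, -0.07, 0.81, 0, 0, 0, 0, 54, -0.07, 0.81, 0, 0, 0, 0, 54, -0.06, 0.81, 0, 0, 0, 0, 54, -0.07, 0.81, 0, 0, 0, 0, 54, -0.07, 0.81, 0, 0, 0, 0, 54]
}}

```text
t: 48.45
tool_pos: [0.6299, 0.0462, 0.1506]
orientation: [-3.141, -0.038, -0.002]
force: [0.5, 0.3, 0.1]
opening: 0.0501
gripper_force: 0.0
```

Call:
{"method": "apply_moves", "body": {
  "steps": [-0.06, 0.8, 0, 0, 0, 0, 54, 0, 0, 0, 0, 0, 0, 54, 0, 0, 0.42, 0, 0, 0, 54, 0, 0, 0.41, 0, 0, 0, 54, 0, 0, 0, 0, 0, 0, 54, 0, 0, 0, 0, 0, 0, 54]
}}

```text
t: 48.95
tool_pos: [0.6272, 0.0245, 0.1225]
orientation: [-3.14, -0.04, 0.005]
force: [-0.6, -0.2, 0.4]
opening: 0.0501
gripper_force: 0.0
```

```bash
python3 - <<'E'
from plan import *
a,R=avg(2);T=snap('top');S=snap('scene')
for c in('top','scene'):
  for n,z in(('tray',.0),('bush_a',.006),('bush_a',.064)): print(c,n,z,[(round(d['conf'],2),np.round(at(c,d['xy'],z)[:2],3).tolist()) for d in eyes.place_of(c,n)[:8]])
E
sed -i 's/G=np.array.*;D/G=np.array([.4458,.2381]);D/' gau.py; python3 gau.py 2
```

```text
avg [ 0.6282  0.0243  0.1239  0.3992 -0.0257  0.615 ] sd [3.000e-04 1.000e-04 4.000e-04 5.838e-01 4.805e-01 8.780e-02]
top tray 0.0 [(0.91, [0.613, 0.342])]
top bush_a 0.006 [(0.77, [0.475, 0.001]), (0.65, [0.396, -0.051]), (0.53, [0.653, 0.345]), (0.52, [0.403, 0.394]), (0.43, [0.635, 0.024])]
top bush_a 0.064 [(0.77, [0.474, 0.0]), (0.65, [0.399, -0.049]), (0.53, [0.642, 0.326]), (0.52, [0.406, 0.373]), (0.43, [0.625, 0.022])]
scene tray 0.0 [(0.7, [0.619, 0.34]), (0.34, [0.531, -0.186])]
scene bush_a 0.006 [(0.71, [0.422, 0.394]), (0.61, [0.649, 0.34]), (0.56, [0.575, 0.001]), (0.49, [0.578, -0.078]), (0.45, [0.487, -0.001]), (0.43, [0.403, -0.051])]
scene bush_a 0.064 [(0.71, [0.491, 0.385]), (0.61, [0.7, 0.335]), (0.56, [0.632, 0.023]), (0.49, [0.635, -0.049]), (0.45, [0.551, 0.022]), (0.43, [0.474, -0.024])]
CALL [-0, 0, -0.28, 0, 0, 0, 0, -0, 0, -0.27, 0, 0, 0, 0, -0, 0, -0.75, 0, 0, 0, 0, -0, 0, -0.75, 0, 0, 0, 0, -0.49, -0.61, -0, 0, 0, 0, 0, -0.5, -0.61, -0, 0, 0, 0, 0, -0.49, -0.61, -0, 0, 0, 0, 0, -0.49, -0.61, -0, 0, 0, 0, 0, -0.5, -0.61, -0, 0, 0, 0, 0, -0.49, -0.61, -0, 0, 0, 0, 0, -0.5, -0.61, -0, 0, 0, 0, 0, -0.49, -0.61, -0, 0, 0, 0, 0]
CALL [-0.49, -0.61, -0, 0, 0, 0, 0, -0.5, -0.61, -0, 0, 0, 0, 0, -0.49, -0.61, -0, 0, 0, 0, 0, -0.49, -0.61, -0, 0, 0, 0, 0, -0, 0, 0.38, 0, 0, 0, 0, -0, 0, 0.38, 0, 0, 0, 0, -0, 0, 0.39, 0, 0, 0, 0, -0, 0, 0.38, 0, 0, 0, 0]
rows 20 -> p [0.4459 0.2381 0.114 ]
CALL [-0, 0, 0.12, 0, 0, 0, 0, -0, 0, 0.11, 0, 0, 0, 0, -0, 0, 0.12, 0, 0, 0, 0, -0, 0, 0.12, 0, 0, 0, 0]
rows 4 -> p [0.4459 0.2381 0.0999]
```

Call:
{"method": "apply_moves", "body": {
  "steps": [0, 0.07, 0.3, 0, 0, 0, 54, 0, 0, 0.29, 0, 0, 0, 54, 0, 0, 0.27, 0, 0, 0, 54, 0, 0, 0, 0, 0, 0, 54, 0, 0, 0, 0, 0, 0, 54, 0, 0, 0, 0, 0, 0, 54]
}}

```text
t: 49.95
tool_pos: [0.6283, 0.0211, 0.0981]
orientation: [-3.141, -0.038, 0.001]
force: [-0.3, 0.2, -0.1]
opening: 0.05
gripper_force: 0.0
```

```bash
python3 - <<'E'
from gau import *
a,R=avg(2);dump(a[:3],D)
E
python3 gau.py 2
```

```text
avg [ 0.6285  0.0212  0.0986  0.2599 -0.0038 -0.6463] sd [1.000e-04 0.000e+00 1.000e-04 1.794e-01 5.044e-01 3.815e-01]
CALL [0, -0.03, -0.27, 0, 0, 0, 0, 0.01, -0.02, -0.28, 0, 0, 0, 0, -0, -0, -0.75, 0, 0, 0, 0, -0, -0, -0.75, 0, 0, 0, 0, -0.49, -0.61, 0, 0, 0, 0, 0, -0.5, -0.61, 0, 0, 0, 0, 0, -0.49, -0.61, 0, 0, 0, 0, 0, -0.49, -0.61, 0, 0, 0, 0, 0, -0.5, -0.61, 0, 0, 0, 0, 0, -0.49, -0.61, 0, 0, 0, 0, 0, -0.49, -0.61, 0, 0, 0, 0, 0, -0.5, -0.62, 0, 0, 0, 0, 0]
CALL [-0.49, -0.61, 0, 0, 0, 0, 0, -0.49, -0.61, 0, 0, 0, 0, 0, -0.5, -0.61, 0, 0, 0, 0, 0, -0.49, -0.61, 0, 0, 0, 0, 0, -0, 0, 0.38, 0, 0, 0, 0, -0, 0, 0.39, 0, 0, 0, 0, -0, 0, 0.38, 0, 0, 0, 0, -0, 0, 0.39, 0, 0, 0, 0]
rows 20 -> p [0.4458 0.2381 0.1139]
CALL [-0, 0, 0.12, 0, 0, 0, 0, -0, 0, 0.11, 0, 0, 0, 0, -0, 0, 0.12, 0, 0, 0, 0, -0, 0, 0.11, 0, 0, 0, 0]
rows 4 -> p [0.4458 0.2381 0.1001]
```

Call:
{"method": "apply_moves", "body": {
  "steps": [0, 0, 0, 0, 0, 0, 0, 0, 0, 0, 0, 0, 0, 0, 0, 0, 0, 0, 0, 0, 0, 0, 0, 0, 0, 0, 0, 0, 0, 0, 0, 0, 0, 0, 0, 0, 0, 0, 0, 0, 0, 0]
}}

```text
t: 50.55
tool_pos: [0.6288, 0.0212, 0.0991]
orientation: [-3.141, -0.038, -0.001]
force: [0.6, -0.8, 0.3]
opening: 0.0362
gripper_force: 29.9
```

Call:
{"method": "apply_moves", "body": {
  "steps": [0, -0.03, -0.27, 0, 0, 0, 0, 0.01, -0.02, -0.28, 0, 0, 0, 0, 0, 0, -0.75, 0, 0, 0, 0, 0, 0, -0.75, 0, 0, 0, 0, -0.49, -0.61, 0, 0, 0, 0, 0, -0.5, -0.61, 0, 0, 0, 0, 0, -0.49, -0.61, 0, 0, 0, 0, 0, -0.49, -0.61, 0, 0, 0, 0, 0, -0.5, -0.61, 0, 0, 0, 0, 0, -0.49, -0.61, 0, 0, 0, 0, 0, -0.49, -0.61, 0, 0, 0, 0, 0, -0.5, -0.62, 0, 0, 0, 0, 0]
}}

```text
t: 51.55
tool_pos: [0.5062, 0.1675, 0.1615]
orientation: [-3.14, -0.038, -0.002]
force: [-0.8, 0.4, -1.2]
opening: 0.0361
gripper_force: 30.1
```

Call:
{"method": "apply_moves", "body": {
  "steps": [-0.49, -0.61, 0, 0, 0, 0, 0, -0.49, -0.61, 0, 0, 0, 0, 0, -0.5, -0.61, 0, 0, 0, 0, 0, -0.49, -0.61, 0, 0, 0, 0, 0, 0, 0, 0.38, 0, 0, 0, 0, 0, 0, 0.39, 0, 0, 0, 0, 0, 0, 0.38, 0, 0, 0, 0, 0, 0, 0.39, 0, 0, 0, 0, 0, 0, 0, 0, 0, 0, 0, 0, 0, 0, 0, 0, 0, 0]
}}

```text
t: 52.38
tool_pos: [0.4456, 0.2371, 0.1127]
orientation: [3.141, 0.036, -0.003]
force: [-0.0, -0.3, -0.6]
opening: 0.0367
gripper_force: 30.1
```

Call:
{"method": "apply_moves", "body": {
  "steps": [0, 0, 0.12, 0, 0, 0, 0, 0, 0, 0.11, 0, 0, 0, 0, 0, 0, 0, 0, 0, 0, 0, 0, 0, 0, 0, 0, 0, 0]
}}

```text
t: 52.72
tool_pos: [0.4463, 0.2381, 0.1074]
orientation: [-3.141, -0.038, -0.001]
force: [0.7, -0.4, -0.6]
opening: 0.0362
gripper_force: 30.1
```

Call:
{"method": "apply_moves", "body": {
  "steps": [0, 0, 0.12, 0, 0, 0, 0, 0, 0, 0, 0, 0, 0, 0, 0, 0, 0, 0, 0, 0, 0]
}}

```text
t: 52.97
tool_pos: [0.446, 0.2382, 0.1036]
orientation: [-3.141, -0.038, -0.001]
force: [0.3, -0.4, -0.9]
opening: 0.036
gripper_force: 30.1
```

Call:
{"method": "apply_moves", "body": {
  "steps": [0, 0, 0.11, 0, 0, 0, 0, 0, 0, 0, 0, 0, 0, 0, 0, 0, 0, 0, 0, 0, 0]
}}

```text
t: 53.22
tool_pos: [0.446, 0.2382, 0.1002]
orientation: [-3.141, -0.038, -0.0]
force: [1.0, -0.1, -1.3]
opening: 0.0361
gripper_force: 30.1
```

Call:
{"method": "apply_moves", "body": {
  "steps": [0, 0, 0.16, 0, 0, 0, 0, 0, 0, 0.17, 0, 0, 0, 0, 0, 0, 0.17, 0, 0, 0, 0, 0, 0, 0.17, 0, 0, 0, 0, 0, 0, 0, 0, 0, 0, 0, 0, 0, 0, 0, 0, 0, 0]
}}

```text
t: 53.72
tool_pos: [0.4457, 0.238, 0.0796]
orientation: [3.141, 0.038, -0.001]
force: [-0.1, -0.1, -1.1]
opening: 0.036
gripper_force: 30.1
```

Call:
{"method": "apply_moves", "body": {
  "steps": [0, 0, 0.16, 0, 0, 0, 0, 0, 0, 0, 0, 0, 0, 0, 0, 0, 0, 0, 0, 0, 0]
}}

```text
t: 53.97
tool_pos: [0.446, 0.2382, 0.0753]
orientation: [-3.141, -0.038, -0.0]
force: [-0.3, -0.1, -1.6]
opening: 0.0363
gripper_force: 30.1
```

Call:
{"method": "apply_moves", "body": {
  "steps": [0, 0, 0.1, 0, 0, 0, 0, 0, 0, 0, 0, 0, 0, 0, 0, 0, 0, 0, 0, 0, 0]
}}

```text
t: 54.22
tool_pos: [0.4461, 0.2382, 0.0724]
orientation: [-3.141, -0.038, -0.001]
force: [0.6, 0.4, -2.1]
opening: 0.0362
gripper_force: 30.1
```

Call:
{"method": "apply_moves", "body": {
  "steps": [0, 0, 0.1, 0, 0, 0, 0, 0, 0, 0, 0, 0, 0, 0, 0, 0, 0, 0, 0, 0, 0]
}}

```text
t: 54.47
tool_pos: [0.446, 0.2382, 0.0693]
orientation: [-3.141, -0.038, -0.0]
force: [0.4, 0.5, -1.8]
opening: 0.0361
gripper_force: 30.1
```

```bash
python3 - <<'E'
from gau import *
dump([.4459,.2381,.0692],D)
E
sed -i 's/TIN=np.array(.*);dx/TIN=np.array([.428,.391]);dx/' tin.py; python3 tin.py .02 1
```

```text
CALL [-0, -0, 0.24, 0, 0, 0, 0]
rows 1 -> p [0.4459 0.2381 0.062 ]
CALL [-0, -0, -0.81, 0, 0, 0, 0, -0, -0, -0.81, 0, 0, 0, 0, -0, -0, -0.81, 0, 0, 0, 0, 0.03, -0.85, -0, 0, 0, 0, 0, 0.04, -0.85, -0, 0, 0, 0, 0, 0.03, -0.85, -0, 0, 0, 0, 0, 0.03, -0.85, -0, 0, 0, 0, 0, 0.03, -0.84, -0, 0, 0, 0, 0, 0.04, -0.85, -0, 0, 0, 0, 0, -0, -0, 0.46, 0, 0, 0, 0, -0, -0, 0.45, 0, 0, 0, 0, -0, -0, 0.46, 0, 0, 0, 0]
CALL [-0, -0, 0.46, 0, 0, 0, 0]
rows 13 -> p [0.4481 0.3909 0.08  ]
CALL [-0, -0, -0.71, 0, 0, 0, 54, -0, -0, -0.71, 0, 0, 0, 54, -0, -0, -0.7, 0, 0, 0, 54, -0, -0, -0.71, 0, 0, 0, 54]
rows 4 -> p [0.4481 0.3909 0.1649]
CALL [0.3, 0.78, -0, 0, 0, 0, 54, 0.3, 0.77, -0, 0, 0, 0, 54, 0.3, 0.78, -0, 0, 0, 0, 54, 0.3, 0.77, -0, 0, 0, 0, 54, 0.3, 0.78, -0, 0, 0, 0, 54, 0.31, 0.78, -0, 0, 0, 0, 54, 0.3, 0.77, -0, 0, 0, 0, 54, 0.3, 0.78, -0, 0, 0, 0, 54, 0.3, 0.78, -0, 0, 0, 0, 54, 0.3, 0.77, -0, 0, 0, 0, 54, 0.3, 0.78, -0, 0, 0, 0, 54, 0.3, 0.77, -0, 0, 0, 0, 54]
CALL [0.3, 0.78, -0, 0, 0, 0, 54, 0.3, 0.78, -0, 0, 0, 0, 54, 0.3, 0.77, -0, 0, 0, 0, 54, 0.3, 0.78, -0, 0, 0, 0, 54, 0.3, 0.78, -0, 0, 0, 0, 54, 0.31, 0.77, -0, 0, 0, 0, 54, 0.3, 0.78, -0, 0, 0, 0, 54, -0, -0, 0.39, 0, 0, 0, 54, -0, -0, 0.39, 0, 0, 0, 54, -0, -0, 0.38, 0, 0, 0, 54]
rows 22 -> p [ 0.6306 -0.0472  0.1301]
CALL [-0, -0, 0.35, 0, 0, 0, 54, -0, -0, 0.35, 0, 0, 0, 54, -0, -0, 0.35, 0, 0, 0, 54]
rows 3 -> p [ 0.6306 -0.0472  0.0986]
```

Call:
{"method": "apply_moves", "body": {
  "steps": [0, 0, 0.24, 0, 0, 0, 0, 0, 0, 0, 0, 0, 0, 0, 0, 0, 0, 0, 0, 0, 0]
}}

```text
t: 54.72
tool_pos: [0.4456, 0.238, 0.0615]
orientation: [3.141, 0.038, -0.001]
force: [0.8, -0.0, -0.9]
opening: 0.0363
gripper_force: 30.1
```

Call:
{"method": "apply_moves", "body": {
  "steps": [0, 0, -0.81, 0, 0, 0, 0, 0, 0, -0.81, 0, 0, 0, 0, 0, 0, -0.81, 0, 0, 0, 0, 0.03, -0.85, 0, 0, 0, 0, 0, 0.04, -0.85, 0, 0, 0, 0, 0, 0.03, -0.85, 0, 0, 0, 0, 0, 0.03, -0.85, 0, 0, 0, 0, 0, 0.03, -0.84, 0, 0, 0, 0, 0, 0.04, -0.85, 0, 0, 0, 0, 0, 0, 0, 0, 0, 0, 0, 0, 0, 0, 0, 0, 0, 0, 0]
}}

```text
t: 55.63
tool_pos: [0.4481, 0.3919, 0.1349]
orientation: [3.141, 0.041, 0.0]
force: [0.4, -0.6, -0.8]
opening: 0.0359
gripper_force: 30.1
```

Call:
{"method": "apply_moves", "body": {
  "steps": [0, 0, 0.46, 0, 0, 0, 0, 0, 0, 0.45, 0, 0, 0, 0, 0, 0, 0.46, 0, 0, 0, 0, 0, 0, 0.46, 0, 0, 0, 0, 0, 0, 0, 0, 0, 0, 0, 0, 0, 0, 0, 0, 0, 0]
}}

```text
t: 56.13
tool_pos: [0.4474, 0.3897, 0.0782]
orientation: [3.139, 0.037, -0.004]
force: [0.3, 0.1, -0.5]
opening: 0.0361
gripper_force: 30.1
```

Worn as well: it went past the step with no force. I'll release it into the tin and go to station 1.

Call:
{"method": "apply_moves", "body": {
  "steps": [0, 0, 0, 0, 0, 0, 54, 0, 0, 0, 0, 0, 0, 54, 0, 0, 0, 0, 0, 0, 54, 0, 0, -0.71, 0, 0, 0, 54, 0, 0, -0.71, 0, 0, 0, 54, 0, 0, -0.7, 0, 0, 0, 54, 0, 0, -0.71, 0, 0, 0, 54]
}}

```text
t: 56.72
tool_pos: [0.4487, 0.3913, 0.1671]
orientation: [-3.14, -0.038, -0.003]
force: [-0.2, 1.0, 0.4]
opening: 0.0504
gripper_force: 0.0
```

Call:
{"method": "apply_moves", "body": {
  "steps": [0.3, 0.78, 0, 0, 0, 0, 54, 0.3, 0.77, 0, 0, 0, 0, 54, 0.3, 0.78, 0, 0, 0, 0, 54, 0.3, 0.77, 0, 0, 0, 0, 54, 0.3, 0.78, 0, 0, 0, 0, 54, 0.31, 0.78, 0, 0, 0, 0, 54, 0.3, 0.77, 0, 0, 0, 0, 54, 0.3, 0.78, 0, 0, 0, 0, 54, 0.3, 0.78, 0, 0, 0, 0, 54, 0.3, 0.77, 0, 0, 0, 0, 54, 0.3, 0.78, 0, 0, 0, 0, 54, 0.3, 0.77, 0, 0, 0, 0, 54]
}}

```text
t: 57.72
tool_pos: [0.5644, 0.1133, 0.1664]
orientation: [-3.141, -0.038, -0.004]
force: [0.6, -0.0, -0.5]
opening: 0.05
gripper_force: 0.0
```

Call:
{"method": "apply_moves", "body": {
  "steps": [0.3, 0.8, 0, 0, 0, 0, 54, 0.3, 0.79, 0, 0, 0, 0, 54, 0.3, 0.77, 0, 0, 0, 0, 54, 0.3, 0.78, 0, 0, 0, 0, 54, 0.3, 0.78, 0, 0, 0, 0, 54, 0.31, 0.77, 0, 0, 0, 0, 54, 0.3, 0.78, 0, 0, 0, 0, 54, 0, 0, 0.39, 0, 0, 0, 54, 0, 0, 0.39, 0, 0, 0, 54, 0, 0, 0.38, 0, 0, 0, 54, 0, 0, 0, 0, 0, 0, 54, 0, 0, 0, 0, 0, 0, 54]
}}

```text
t: 58.72
tool_pos: [0.6293, -0.0469, 0.1288]
orientation: [-3.14, -0.04, 0.004]
force: [-0.3, -0.6, -0.3]
opening: 0.0503
gripper_force: 0.0
```

```bash
python3 - <<'E'
from gau import *
a,R=avg(2);T=snap('top');S=snap('scene')
for c in('top','scene'):
  for z in(.02,.064): print(c,z,[(round(d['conf'],2),np.round(at(c,d['xy'],z)[:2],3).tolist()) for d in eyes.place_of(c,'bush_a')[:8]])
bar(T)
dump(a[:3],D)
print(stn(1,.0985)-a[:3])
E
```

```text
avg [ 0.6304 -0.0471  0.1303 -0.2762 -0.5401  0.833 ] sd [3.000e-04 1.000e-04 4.000e-04 2.800e-02 2.820e-01 1.115e-01]
top 0.02 [(0.78, [0.405, 0.39]), (0.74, [0.645, 0.332]), (0.71, [0.471, -0.002]), (0.65, [0.449, 0.387]), (0.63, [0.643, 0.098]), (0.56, [0.634, -0.048]), (0.24, [0.622, -0.011])]
top 0.064 [(0.78, [0.407, 0.374]), (0.74, [0.637, 0.318]), (0.71, [0.47, -0.002]), (0.65, [0.449, 0.371]), (0.63, [0.635, 0.094]), (0.56, [0.627, -0.046]), (0.24, [0.615, -0.011])]
scene 0.02 [(0.93, [0.664, 0.343]), (0.7, [0.441, 0.389]), (0.68, [0.499, -0.0]), (0.65, [0.796, 0.017]), (0.6, [0.429, -0.043]), (0.6, [0.553, 0.065]), (0.53, [0.588, -0.076]), (0.5, [0.557, -0.166])]
scene 0.064 [(0.93, [0.703, 0.339]), (0.7, [0.494, 0.382]), (0.68, [0.548, 0.017]), (0.65, [0.826, 0.033]), (0.6, [0.482, -0.023]), (0.6, [0.599, 0.078]), (0.53, [0.631, -0.054]), (0.5, [0.602, -0.138])]
bar c [ 0.4271 -0.3303] size mm 107.8970718383789 19.887819290161133 yaw 0.0023377318924360426 n [465, 294, 11, 52, 470]
[ 7.04084577e-05 -4.55242939e-05 -3.18344650e-02]
```

Both worn bushes are in the tin, at (0.405, 0.390) and (0.449, 0.387). The bar has been knocked: its handle middle is now about 52 mm along and 36 mm across from the mat centre, still within limits. I'll check it again at the end. Now station 1.

Call:
{"method": "apply_moves", "body": {
  "steps": [0, 0.04, 0.35, 0, 0, 0, 54, 0, 0, 0.35, 0, 0, 0, 54, 0, 0, 0.35, 0, 0, 0, 54, 0, 0, 0, 0, 0, 0, 54, 0, 0, 0, 0, 0, 0, 54, 0, 0, 0, 0, 0, 0, 0, 0, 0, 0, 0, 0, 0, 0, 0, 0, 0, 0, 0, 0, 0, 0, 0, 0, 0, 0, 0, 0, 0, 0, 0, 0, 0, 0, 0]
}}

```text
t: 59.95
tool_pos: [0.6306, -0.0493, 0.0987]
orientation: [-3.141, -0.038, -0.001]
force: [-0.5, -0.2, -1.2]
opening: 0.0367
gripper_force: 30.0
```

```bash
python3 - <<'E'
from gau import *
a,R=avg(2);p=load()[0];dump([p[0],p[1]-.0012,.0988],D)
E
python3 gau.py 1
```

```text
avg [ 0.6306 -0.0493  0.0988  0.4564 -0.3416 -1.3125] sd [0.     0.     0.     0.0719 0.0168 0.1555]
CALL [0, -0.02, -0.27, 0, 0, 0, 0, 0, -0.02, -0.27, 0, 0, 0, 0, 0, 0, -0.75, 0, 0, 0, 0, 0, 0, -0.75, 0, 0, 0, 0, -0.42, -0.69, 0, 0, 0, 0, 0, -0.43, -0.69, 0, 0, 0, 0, 0, -0.42, -0.69, 0, 0, 0, 0, 0, -0.42, -0.69, 0, 0, 0, 0, 0, -0.42, -0.69, 0, 0, 0, 0, 0, -0.43, -0.69, 0, 0, 0, 0, 0, -0.42, -0.69, 0, 0, 0, 0, 0, -0.42, -0.69, -0, 0, 0, 0, 0]
CALL [-0.42, -0.69, -0, 0, 0, 0, 0, -0.43, -0.69, -0, 0, 0, 0, 0, -0.42, -0.69, -0, 0, 0, 0, 0, -0.42, -0.69, -0, 0, 0, 0, 0, -0.42, -0.69, -0, 0, 0, 0, 0, -0.43, -0.69, -0, 0, 0, 0, 0, 0, 0, 0.38, 0, 0, 0, 0, 0, 0, 0.39, 0, 0, 0, 0, 0, 0, 0.38, 0, 0, 0, 0, 0, 0, 0.38, 0, 0, 0, 0]
rows 22 -> p [0.4457 0.2382 0.1141]
CALL [0, 0, 0.12, 0, 0, 0, 0, 0, 0, 0.11, 0, 0, 0, 0, 0, 0, 0.12, 0, 0, 0, 0, 0, 0, 0.12, 0, 0, 0, 0]
rows 4 -> p [0.4457 0.2382 0.1   ]
```

Call:
{"method": "apply_moves", "body": {
  "steps": [0, -0.02, -0.27, 0, 0, 0, 0, 0, -0.02, -0.27, 0, 0, 0, 0, 0, 0, -0.75, 0, 0, 0, 0, 0, 0, -0.75, 0, 0, 0, 0, -0.42, -0.69, 0, 0, 0, 0, 0, -0.43, -0.69, 0, 0, 0, 0, 0, -0.42, -0.69, 0, 0, 0, 0, 0, -0.42, -0.69, 0, 0, 0, 0, 0, -0.42, -0.69, 0, 0, 0, 0, 0, -0.43, -0.69, 0, 0, 0, 0, 0, -0.42, -0.69, 0, 0, 0, 0, 0, -0.42, -0.69, 0, 0, 0, 0, 0]
}}

```text
t: 61.05
tool_pos: [0.525, 0.116, 0.1615]
orientation: [-3.141, -0.038, -0.004]
force: [0.3, -0.0, -2.1]
opening: 0.0367
gripper_force: 30.0
```

Call:
{"method": "apply_moves", "body": {
  "steps": [-0.42, -0.69, 0, 0, 0, 0, 0, -0.43, -0.69, 0, 0, 0, 0, 0, -0.42, -0.69, 0, 0, 0, 0, 0, -0.42, -0.69, 0, 0, 0, 0, 0, -0.42, -0.69, 0, 0, 0, 0, 0, -0.43, -0.69, 0, 0, 0, 0, 0, 0, 0, 0.38, 0, 0, 0, 0, 0, 0, 0.39, 0, 0, 0, 0, 0, 0, 0.38, 0, 0, 0, 0, 0, 0, 0.38, 0, 0, 0, 0, 0, 0, 0, 0, 0, 0, 0, 0, 0, 0, 0, 0, 0, 0]
}}

```text
t: 62.05
tool_pos: [0.4456, 0.2362, 0.1128]
orientation: [3.141, 0.036, -0.003]
force: [-0.0, 0.2, -0.9]
opening: 0.036
gripper_force: 30.0
```

Call:
{"method": "apply_moves", "body": {
  "steps": [0, 0, 0.12, 0, 0, 0, 0, 0, 0, 0, 0, 0, 0, 0, 0, 0, 0, 0, 0, 0, 0]
}}

```text
t: 62.3
tool_pos: [0.4466, 0.2372, 0.1109]
orientation: [-3.141, -0.037, -0.002]
force: [-0.0, 0.1, -0.7]
opening: 0.0363
gripper_force: 30.0
```

Call:
{"method": "apply_moves", "body": {
  "steps": [0, 0, 0.11, 0, 0, 0, 0, 0, 0, 0, 0, 0, 0, 0, 0, 0, 0, 0, 0, 0, 0]
}}

```text
t: 62.55
tool_pos: [0.4461, 0.2373, 0.1073]
orientation: [-3.141, -0.038, -0.001]
force: [-0.3, 0.8, -1.4]
opening: 0.0363
gripper_force: 30.0
```

Call:
{"method": "apply_moves", "body": {
  "steps": [0, 0, 0.12, 0, 0, 0, 0, 0, 0, 0, 0, 0, 0, 0, 0, 0, 0, 0, 0, 0, 0]
}}

```text
t: 62.8
tool_pos: [0.446, 0.2372, 0.1034]
orientation: [-3.141, -0.038, -0.0]
force: [-0.5, -0.6, -2.0]
opening: 0.036
gripper_force: 30.0
```

Call:
{"method": "apply_moves", "body": {
  "steps": [0, -0.025, 0, 0, 0, 0, 0, 0, 0, 0.12, 0, 0, 0, 0, 0, 0, 0.16, 0, 0, 0, 0, 0, 0, 0.17, 0, 0, 0, 0, 0, 0, 0.17, 0, 0, 0, 0, 0, 0, 0, 0, 0, 0, 0, 0, 0, 0, 0, 0, 0, 0]
}}

```text
t: 63.38
tool_pos: [0.4457, 0.2379, 0.0844]
orientation: [3.141, 0.038, -0.001]
force: [-1.0, 0.6, -0.5]
opening: 0.036
gripper_force: 30.0
```

Call:
{"method": "apply_moves", "body": {
  "steps": [0, 0, 0.17, 0, 0, 0, 0, 0, 0, 0.16, 0, 0, 0, 0, 0, 0, 0, 0, 0, 0, 0, 0, 0, 0, 0, 0, 0, 0]
}}

```text
t: 63.72
tool_pos: [0.4456, 0.2375, 0.0741]
orientation: [3.141, 0.038, -0.001]
force: [1.2, -2.3, -6.8]
opening: 0.0363
gripper_force: 30.1
```

Call:
{"method": "apply_moves", "body": {
  "steps": [0, 0, 0.1, 0, 0, 0, 0, 0, 0, 0, 0, 0, 0, 0, 0, 0, 0, 0, 0, 0, 0]
}}

```text
t: 63.97
tool_pos: [0.4468, 0.2378, 0.0732]
orientation: [3.141, 0.038, 0.003]
force: [-2.6, -5.9, 7.3]
opening: 0.0362
gripper_force: 30.1
```

Stopped at the step again, so station 1 is good. Off to the tray, beside the first one.

```bash
python3 - <<'E'
from gau import *
dump([.4459,.2380,.0723],D)
E
python3 tray.py -.03
```

```text
CALL [0, 0, -0.75, 0, 0, 0, 0, 0, 0, -0.75, 0, 0, 0, 0, 0, 0, -0.76, 0, 0, 0, 0, 0.68, -0.48, 0, 0, 0, 0, 0, 0.69, -0.49, 0, 0, 0, 0, 0, 0.68, -0.48, 0, 0, 0, 0, 0, 0.69, -0.49, 0, 0, 0, 0, 0, 0.68, -0.48, 0, 0, 0, 0, 0, 0.69, -0.49, 0, 0, 0, 0, 0, 0.68, -0.48, 0, 0, 0, 0, 0, 0, -0, 0.57, 0, 0, 0, 0, 0, -0, 0.56, 0, 0, 0, 0]
CALL [0, -0, 0.57, 0, 0, 0, 0, 0, -0, 0.57, 0, 0, 0, 0, 0, -0, 0.57, 0, 0, 0, 0]
rows 15 -> p [0.5871 0.3432 0.0549]
CALL [0, -0, 0.17, 0, 0, 0, 0, 0, -0, 0.18, 0, 0, 0, 0]
rows 2 -> p [0.5871 0.3432 0.0444]
CALL [0, -0, 0.1, 0, 0, 0, 0]
rows 1 -> p [0.5871 0.3432 0.0414]
```

Call:
{"method": "apply_moves", "body": {
  "steps": [0, 0, -0.75, 0, 0, 0, 0, 0, 0, -0.75, 0, 0, 0, 0, 0, 0, -0.76, 0, 0, 0, 0, 0.68, -0.48, 0, 0, 0, 0, 0, 0.69, -0.49, 0, 0, 0, 0, 0, 0.68, -0.48, 0, 0, 0, 0, 0, 0.69, -0.49, 0, 0, 0, 0, 0, 0.68, -0.48, 0, 0, 0, 0, 0, 0.69, -0.49, 0, 0, 0, 0, 0, 0.68, -0.48, 0, 0, 0, 0, 0, 0, 0, 0, 0, 0, 0, 0, 0, 0, 0, 0, 0, 0, 0]
}}

```text
t: 64.97
tool_pos: [0.5877, 0.3439, 0.1391]
orientation: [-3.141, -0.039, 0.0]
force: [0.3, -0.4, -1.1]
opening: 0.0361
gripper_force: 30.1
```

Call:
{"method": "apply_moves", "body": {
  "steps": [0, 0, 0.57, 0, 0, 0, 0, 0, 0, 0.56, 0, 0, 0, 0, 0, 0, 0.57, 0, 0, 0, 0, 0, 0, 0.57, 0, 0, 0, 0, 0, 0, 0.57, 0, 0, 0, 0, 0, 0, 0, 0, 0, 0, 0, 0, 0, 0.17, 0, 0, 0, 0, 0, 0, 0.18, 0, 0, 0, 0, 0, 0, 0, 0, 0, 0, 0, 0, 0, 0, 0, 0, 0, 0]
}}

```text
t: 65.8
tool_pos: [0.5878, 0.3434, 0.0453]
orientation: [-3.14, -0.038, -0.003]
force: [0.7, -0.2, -1.2]
opening: 0.0364
gripper_force: 30.1
```

Call:
{"method": "apply_moves", "body": {
  "steps": [0, 0, 0.1, 0, 0, 0, 0, 0, 0, 0, 0, 0, 0, 0, 0, 0, 0, 0, 0, 0, 0]
}}

```text
t: 66.05
tool_pos: [0.5876, 0.3433, 0.0417]
orientation: [-3.141, -0.038, -0.002]
force: [-0.1, -0.3, -0.9]
opening: 0.0364
gripper_force: 30.1
```

Call:
{"method": "apply_moves", "body": {
  "steps": [0, 0, 0.05, 0, 0, 0, 0, 0, 0, 0, 0, 0, 0, 0, 0, 0, 0, 0, 0, 0, 0]
}}

```text
t: 66.3
tool_pos: [0.5879, 0.3434, 0.0409]
orientation: [-3.141, -0.038, -0.003]
force: [-1.2, -0.6, 5.3]
opening: 0.0363
gripper_force: 30.1
```

Touching the floor. Release, rise and inspect.

Call:
{"method": "apply_moves", "body": {
  "steps": [0, 0, -0.03, 0, 0, 0, 0, 0, 0, 0, 0, 0, 0, 54, 0, 0, 0, 0, 0, 0, 54, 0, 0, 0, 0, 0, 0, 54, 0, 0, -0.36, 0, 0, 0, 54, 0, 0, -0.6, 0, 0, 0, 54, 0, 0, -0.9, 0, 0, 0, 54, 0, 0, -0.9, 0, 0, 0, 54, -0.6, 0, -0.9, 0, 0, 0, 54, -0.9, 0, -0.6, 0, 0, 0, 54, -0.9, 0, 0, 0, 0, 0, 54, -0.9, 0.6, 0, 0, 0, 0, 54]
}}

```text
t: 67.3
tool_pos: [0.4888, 0.3253, 0.1718]
orientation: [-3.137, -0.04, -0.008]
force: [0.8, 0.3, 0.7]
opening: 0.0505
gripper_force: 0.0
```

Call:
{"method": "apply_moves", "body": {
  "steps": [-0.6, 0.9, 0, 0, 0, 0, 54, -0.6, 0.9, 0, 0, 0, 0, 54, -0.2, 0.9, 0, 0, 0, 0, 54, 0, 0.9, 0, 0, 0, 0, 54, 0, 0.9, 0, 0, 0, 0, 54, 0, 0.9, 0, 0, 0, 0, 54, 0, 0, 0, 0, 0, 0, 54, 0, 0, 0, 0, 0, 0, 54]
}}

```text
t: 67.97
tool_pos: [0.4511, 0.159, 0.1695]
orientation: [-3.141, -0.034, -0.003]
force: [0.1, -0.6, -0.1]
opening: 0.0501
gripper_force: 0.0
```

```bash
python3 - <<'E'
from plan import *
s,R=st();T=snap('top');bar(T)
for n,z in(('mat',0),('prybar',.004),('leg0',0),('glue',0),('bush_a',.006)): print(n,[(round(d['conf'],2),np.round(at('top',d['xy'],z)[:2],3).tolist()) for d in eyes.place_of('top',n)[:7]])
S=snap('scene')
for n,z in(('mat',0),('prybar',.004),('bush_a',.006)): print('sc',n,[(round(d['conf'],2),np.round(at('scene',d['xy'],z)[:2],3).tolist()) for d in eyes.place_of('scene',n)[:7]])
A=cv2.resize(T[195:360,90:215],(300,396),interpolation=2);B=cv2.resize(T[210:370,425:545],(297,396),interpolation=2);C=cv2.resize(S[260:360,400:500],(200,198),interpolation=2);E=cv2.resize(S[150:250,130:250],(200,198),interpolation=2)
save(np.hstack([A,B,np.vstack([C,E])]),'final.png')
E
```

```text
t 67.97 pos [0.4511 0.159  0.1695] F [ 0.1 -0.6 -0.1] op 0.0501 gf 0.0
R [[1.0, 0.021, 0.002], [0.021, -1.0, 0.001], [0.002, -0.001, -1.0]]
bar c [ 0.4272 -0.3304] size mm 107.88324737548828 19.812244415283203 yaw 0.002695855225886939 n [465, 294, 11, 52, 467]
mat [(0.78, [0.488, -0.365])]
prybar [(0.94, [0.427, -0.328])]
leg0 [(0.97, [0.784, 0.105]), (0.76, [0.78, 0.01]), (0.67, [0.768, -0.091])]
glue [(0.69, [0.772, 0.213])]
bush_a [(0.78, [0.397, -0.06]), (0.75, [0.591, 0.345]), (0.57, [0.652, 0.34]), (0.52, [0.471, 0.002]), (0.16, [0.771, -0.085])]
sc mat [(0.69, [0.493, -0.346])]
sc prybar [(0.79, [0.427, -0.341])]
sc bush_a [(0.74, [0.422, 0.396]), (0.73, [0.408, -0.05]), (0.7, [0.486, -0.004]), (0.64, [0.586, 0.342]), (0.56, [0.446, 0.391]), (0.33, [0.427, -0.343])]
```

View pics/final.png

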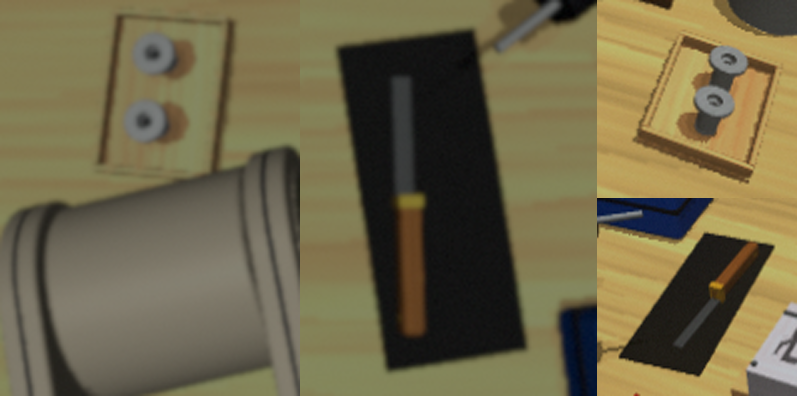

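The final view shows both good bushes standing head up in the tray at (155,55) and (148,120). The bar lies flat on the mat, about 55 mm along and 36 mm across from its centre, within the 75 and 55 mm limits. The legs and glue have not moved, so I'm handing in.

```bash
python3 -c "
from plant import robot
print(robot.close_job())"
```

```text
the job is handed in; nothing more can be done
None
```

The job is handed in at about 68 s, with no verdict returned yet: the worn bushes from stations 0 and 2 are in the tin, the good ones from stations 1 and 3 stand head up in the tray, and the pry bar lies flat on its mat; it was knocked aside once while I was away from it, but stayed within the limits.

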